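# Catch the falling lid of a chocolate case and lower it shut

### The job

The lid of the small wooden chocolate case stands open, leaning back a little past upright. Tip it forward past its balance point with a fingertip, catch it on the finger from below about halfway down, hold it still there for a moment, then lower it gently until it is fully shut and take the finger away. Do not grip the lid, let it drop shut or press hard on it, and leave the things beside the case where they stand.

Things in the scene. Friction and masses are not known exactly. Their poses are not given: they have to be found in the camera images.
- choc_case: dark wooden open-topped case, 100 (its x) x 150 (its y) x 60 mm high, fixed to the table, holding two wrapped chocolate bars; origin at the centre of its underside; its front (-x of its frame) faces roughly to the robot's right, the lid is hinged along the rim of the opposite (+x) side, roughly the robot's left
- lid (a joint): angle of the dark wooden lid about the hinge line, rad: 0 shut (flat on the rim), 1.57 upright, 1.75 leaning back on its stop. The damped, slightly stiff hinge lets it stand still between about 1.46 and 1.68; tipped to 1.33 it falls shut by itself, creeping at first (2 to 5 s down to 0.7), at 0.7 to 1.0 rad/s near the rim if nothing carries it. Lid about 0.2 kg
- hinge_mid (a point): middle of the hinge line, on the case at the rim on the robot's left, 60 mm above the table; the underside of the lid lies in a plane through this line; axes parallel to the case's
- tab_edge (a point): middle of the end edge of the lid's finger tab, on the underside (which faces the robot's right while the lid is open), 135 mm from the hinge line; moves with the lid. The lid is a flat plate 8 mm thick, 152 mm wide; the tab is 70 mm wide, in the middle of the free edge; shut, it sticks out 35 mm past the case's front wall, its underside 60 mm above the table
- sweet_tub: bystander: clear round tub of sweets with a red screw lid, 69 mm across, 97 mm high, to the left of the case behind the open lid; origin at the centre of its underside
- gift_box: bystander: pink and white gift box with a ribbon bow, 63 x 63 x 64 mm, on the robot's side of the case, left; origin at the centre of its underside
- mint_tin: bystander: round flat mint tin, 67 mm across, 23 mm high, on the robot's side of the case, right of the gift box; origin at the centre of its underside
Mind the look-alikes: they are no part of the job. There is more than one size of the choc_case; the one meant has the size given above.

How it is judged:
By the outcome, as a careful person would: the job done as asked, in the order asked, and still so for the second after the job is handed in, with the robot touching nothing.
It also fails if it takes over 51 s, if anything falls off the work surface, if the arm or the gripper's body presses on something with over 40 N, if the wrist force passes 120 N, or if a joint passes its speed limit or range.

### The arm

A 6-joint arm with a two-finger parallel gripper is mounted at the origin on a cart in front of the work surface, level with it; the furniture and walls round the work are solid. World frame = base frame: x ahead of the robot, y to its left, z up, the work surface at z = 0. Lengths are in mm, angles in rad, forces in N, time in s.
With the tool pointing down it reaches from about 350 to 725 mm from the base axis. Payload 4.3 kg.
Tool frame: the origin (TCP) lies midway between the tips of the shut fingers; the grasp point (between the pads) lies 19 mm behind it; x points along the fingers, z is the direction in which the jaws open and shut, and the axes are right-handed (so a half turn about x gives the same grasp; the last joint's range is limited). The gripper opens to 85 mm and grips with 20 to 120 N. Pads are 22 mm wide; open, the fingers measure 114 mm over their backs; the gripper's body (76 mm by 85 mm) begins 54 mm behind the grasp point. The pads swing forward as they close: fully open they stand 13 mm farther back than shut.
Start: joints at [-1.216, 0.377, 0.081, 1.274, 0, 1.46], TCP at [257.758, -514.035, 196.029] pointing down, gripper open.
Joint ranges: [-2.72, 2.72], [-0.84, 1.66], [-1.02, 1.22], [-1.77, 2.12], [-1.37, 1.28], [-3.14, 3.14]. Speed limits (rad/s): [2.57, 2.57, 3.14, 3.14, 3.14, 3.14].

### API

Orientations are given as a unit quaternion [w, x, y, z].
In Python, from rig import r, read_camera, calibration, workorder gives the robot as it stands. The module is installed in compiled form; this text tells all that it offers.
- The arm moves only by the tool step_arm, never from a script. Its argument "increments" is a list that holds one entry, the list of rows, each a list of 4 numbers: the shift along the tool's x, y, z in m, then the turn about the tool's x in degrees. A call has 1 to 12 rows; each row shifts and turns the commanded pose from where the row before left it, along the tool's axes as they then stand; what a row does not reach is not made up. A row lasts 1/10 s, in which the tool goes at most 50 mm and 8.59 degrees, less where a joint would pass 70% of its speed; a pose out of reach is approached as far as the arm can. A call with a gripper value outside its range is refused whole. "jaw" is the finger opening in m, from 0 to 0.0854, set as the call begins (left out, the last holds). The fingers move at their own pace and stop on an object; "squeeze" is the grip in N (left out, the last holds). Time passes only in rows, so rows that do not move let the fingers close. It gives the time, the measured TCP pose, the force and the opening at its end, in the units of the state.
- r.get_obs(): the state, without advancing time (a new reading comes with each control period).
- read_camera(name): name is "side" or "top" or "wrist"; returns the picture (480x640x3 uint8, blue, green, red); there is no depth.
- calibration(name): a dict with "mtx" (3x3 intrinsics, pixels), "k1" (the pictures are not rectified: a ray, as slopes to the right and down, at radius r is drawn at 1 + k1 r^2 times it, then the intrinsics apply), "world_from_camera" (4x4, takes a point from camera to world coordinates). Camera axes: x right, y up, looking along -z (the intrinsics and any distortion apply to the point x, -y, -z); pixel columns grow to the right and rows downward; lengths in mm; the calibration is good to about 2 mm. A picture is of the moment at which its call begins: read the wrist's pose just before it. calibration takes no time and is no camera call; for the wrist camera it gives the pose at the moment of the call.
- workorder.close_job(): hands the job in, once; it reports no verdict.
The state is a dict: "time_s": time; "q": joint angles; "dq": joint speeds; "joint_torque": joint torques, N m; "position": TCP position; "eef_rot": TCP orientation; "force": force on the tool from outside, world axes, zero at the start; "wrist_torque": the same for the moment, N m; "finger_gap": finger opening in mm.
Only numpy, scipy, OpenCV 4.12 (cv2) and the standard library are available. Lean on these libraries where they do the work, as an engineer would, in place of code of your own. Each camera call takes 0.05 s, during which the arm holds its last target.

## Working session

There is one attempt and no reset: what is moved stays moved. The work goes in short steps, Python scripts to look and compute and a tool call to move; the robot and the scene stay as the last step left them, time stands still between calls to the robot, and variables do not carry over. Pictures are saved under pics/ and viewed, and the job is handed in when it is done.

Besides the shell and the picture viewer there is one more tool, called after ">>>" as name(argument=value, ...), one argument or row to a line, values as JSON. step_arm: Moves the arm, as the interface text tells. Its arguments: {"type":"object","properties":{"increments":{"type":"array","items":{"type":"array","items":{"type":"array","items":{"type":"number"}}}},"jaw":{"type":"number"},"squeeze":{"type":"number"}},"required":["increments"]}

```bash
mkdir -p pics; python3 - <<'E'
from rig import r, read_camera, calibration
import cv2,json
print(r.get_obs())
for n in ("side","top","wrist"):
    c=calibration(n); print(n,c)
    cv2.imwrite(f"pics/{n}0.png",read_camera(n))
print(r.get_obs()["time_s"])
E
```

```text
{'time_s': 0.0, 'q': array([-1.21631418e+00,  3.78088431e-01,  7.95916641e-02,  1.27436674e+00,
       -3.49077181e-05,  1.46048323e+00]), 'dq': array([ 0.00138145,  0.00122606,  0.00040074,  0.00019454, -0.00071079,
        0.00062045]), 'joint_torque': array([ 2.25557451e-04, -4.63611031e+01,  2.69871300e+01,  2.08195072e-02,
       -2.17369720e-04, -4.89239412e-06]), 'position': array([ 257.46966846, -513.314544  ,  195.03318999]), 'eef_rot': array([ 0.60113037,  0.3718429 ,  0.60229734, -0.37096233]), 'force': array([ 0.12771238,  0.27486995, -0.53511307]), 'wrist_torque': array([0.01653217, 0.02424404, 0.03073265]), 'finger_gap': 85.55140433989}
side {'mtx': array([[540.36425173,   0.        , 325.96321012],
       [  0.        , 540.36425173, 240.55454682],
       [  0.        ,   0.        ,   1.        ]]), 'k1': -0.1287613548210287, 'world_from_camera': array([[-9.98778558e-01,  1.14063267e-02, -4.80758567e-02,
         4.17972910e+02],
       [-4.42153721e-02, -6.40617831e-01,  7.66585804e-01,
         8.58890744e+02],
       [-2.20543229e-02,  7.67775156e-01,  6.40339689e-
[... 537 characters left out ...]
62e-01,  9.86156925e-01,
         1.00448403e+03],
       [ 0.00000000e+00,  0.00000000e+00,  0.00000000e+00,
         1.00000000e+00]])}
wrist {'mtx': array([[382.81798694,   0.        , 323.31944613],
       [  0.        , 382.81798694, 239.8265975 ],
       [  0.        ,   0.        ,   1.        ]]), 'k1': -0.035172638766425, 'world_from_camera': array([[ 4.48256296e-01,  8.54345429e-01,  2.62983234e-01,
         3.24473271e+02],
       [-8.93901769e-01,  4.29217963e-01,  1.29273225e-01,
        -4.80386899e+02],
       [-2.43313883e-03, -2.93028715e-01,  9.56100545e-01,
         3.72505591e+02],
       [ 0.00000000e+00,  0.00000000e+00,  0.00000000e+00,
         1.00000000e+00]])}
0.15
```

View pics/side0.png

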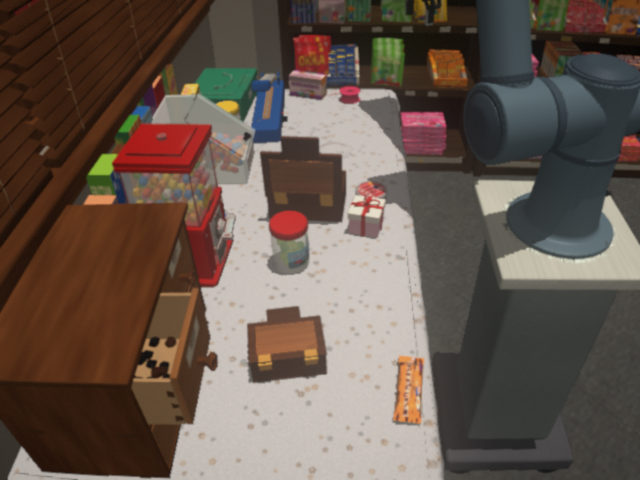

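View pics/top0.png

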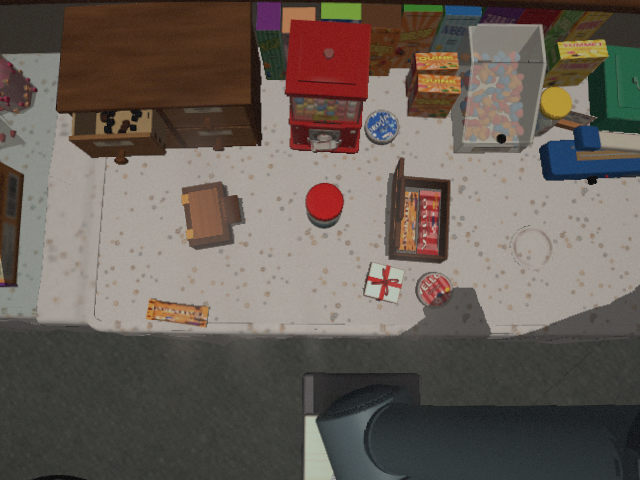

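View pics/wrist0.png

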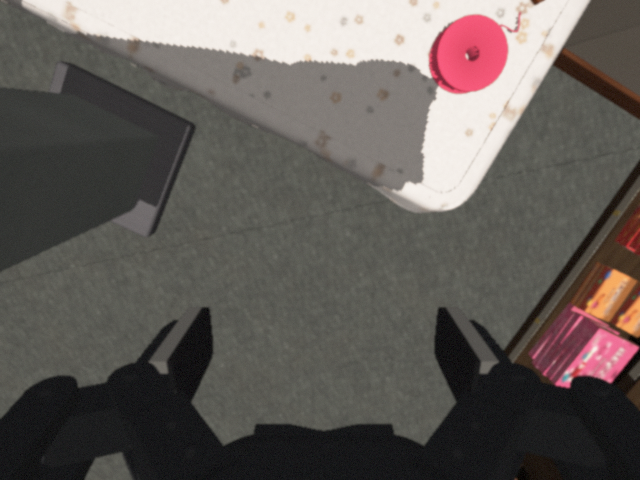

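The side view shows two wooden cases. The open one, at side (303,180) and top (420,220), holds two bars and has its lid up. The shut, smaller one is at side (287,340) and top (210,213). The open one fits the description. I'll confirm its size and enlarge it.

```bash
cat > h.py <<'E'
import numpy as np, cv2
from rig import calibration
C={n:calibration(n) for n in ("side","top")}
def ray(n,px,c=None):
    c=c or C[n]; K=c["mtx"]; T=c["world_from_camera"]
    d=cv2.undistortPoints(np.array([[px]],float),K,np.array([c["k1"],0,0,0.]))[0,0]
    v=T[:3,:3]@np.array([d[0],-d[1],-1]); return T[:3,3],v/np.linalg.norm(v)
def onz(n,px,z,c=None):
    o,v=ray(n,px,c); return o+v*(z-o[2])/v[2]
def two(pa,pb,a="side",b="top"):
    o1,v1=ray(a,pa);o2,v2=ray(b,pb)
    t=np.linalg.lstsq(np.c_[v1,-v2],o2-o1,rcond=None)[0]
    p,q=o1+v1*t[0],o2+v2*t[1]; return (p+q)/2,np.linalg.norm(p-q)
def proj(n,P,c=None):
    c=c or C[n]; T=np.linalg.inv(c["world_from_camera"]); p=T[:3,:3]@P+T[:3,3]
    x,y=p[0]/-p[2],-p[1]/-p[2]; s=1+c["k1"]*(x*x+y*y)
    return c["mtx"][0,0]*x*s+c["mtx"][0,2],c["mtx"][1,1]*y*s+c["mtx"][1,2]
E
python3 - <<'E'
import cv2
t=cv2.imread("pics/top0.png");s=cv2.imread("pics/side0.png")
cv2.imwrite("pics/topc.png",cv2.resize(t[140:320,350:510],None,fx=3.3,fy=3.3,interpolation=cv2.INTER_CUBIC))
cv2.imwrite("pics/sidec.png",cv2.resize(s[125:285,245:395],None,fx=3.7,fy=3.7,interpolation=cv2.INTER_CUBIC))
E
```

```text
(no output)
```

View pics/topc.png

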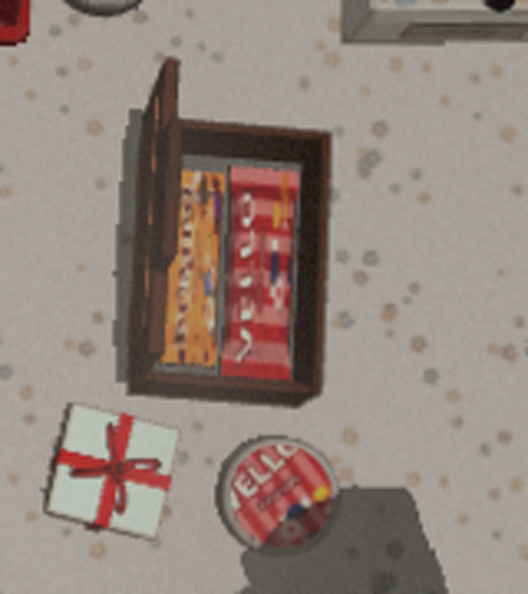

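View pics/sidec.png

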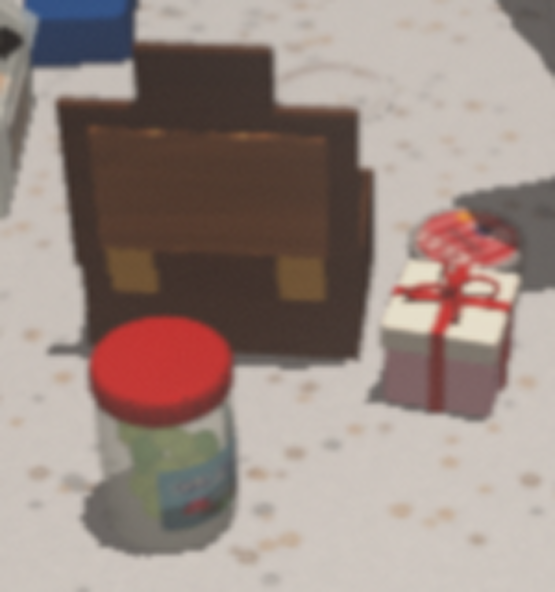

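```bash
python3 - <<'E'
from h import *
T=lambda x,y:(350+x/3.3,140+y/3.3); S=lambda x,y:(245+x/3.7,125+y/3.7)
A=onz("top",T(331,132),60);B=onz("top",T(324,390),60);Cc=onz("top",T(129,384),60)
print("rim far-front",A,"near-front",B,"near-back",Cc, np.linalg.norm(A-B),np.linalg.norm(B-Cc))
for n,p in dict(blR=(357,357),blL=(85,357)).items(): print("base",n,onz("side",S(*p),0))
# small case
print("small case", onz("top",(183,200),50),onz("top",(190,249),50),onz("top",(232,238),50))
print("lid far corner", two(S(59,99),T(174,60)))
for n,p,z in (("tubtop",(324,203),97),("gift",(385,283),64),("tin",(435,290),23)): print(n,onz("top",p,z))
E
```

```text
rim far-front [ 581.42895945 -106.87331342   60.        ] near-front [435.08333592 -98.43455204  60.        ] near-back [437.24892243   8.97381682  60.        ] 146.5887247358338 107.430198105423
base blR [439.49723952  -1.35268527   0.        ]
base blL [588.4157002    0.91681153   0.        ]
small case [539.34230987 388.76672918  50.        ] [447.74921085 370.85216742  50.        ] [469.02326378 294.72258211  50.        ]
lid far corner (array([588.15927831,  -1.91357164, 161.14619787]), np.float64(1.3367216151589012))
tubtop [525.58812908 127.70535966  97.        ]
gift [388.80920608  17.2800346   64.        ]
tin [379.96653076 -81.30118886  23.        ]
```

```bash
python3 - <<'E'
from h import *
t=cv2.cvtColor(cv2.imread("pics/top0.png"),6).astype(float);s=cv2.cvtColor(cv2.imread("pics/side0.png"),6).astype(float)
def sub(arr,i0,i1,sgn):
    g=np.gradient(arr)[i0:i1]*sgn; k=g.argmax(); a=g[max(k-2,0):k+3].clip(0); return i0+ (np.arange(max(k-2,0),max(k-2,0)+len(a))*a).sum()/a.sum()
# front rim right edge: rows 184..252, cols 440..458 dark->bright
P=np.array([onz("top",(sub(t[r],440,460,1),r),60)[:2] for r in range(186,252,2)])
f=np.polyfit(P[:,0],P[:,1],1);res=P[:,1]-np.polyval(f,P[:,0]);print("front rim y=",f,res.std())
# far rim edge top: col 410..446 rows 170..185 bright->dark
P=np.array([onz("top",(c,sub(t[:,c],168,188,-1)),60)[:2] for c in range(410,447,2)])
f=np.polyfit(P[:,1],P[:,0],1);print("far rim x=",f,(P[:,0]-np.polyval(f,P[:,1])).std())
# back base edge side: cols 310..340 rows 215..228 dark->bright (shadow?)
P=np.array([onz("side",(c,sub(s[:,c],210,232,1)),0)[:2] for c in list(range(308,340,2))])
f=np.polyfit(P[:,0],P[:,1],1);print("back base y=",f,(P[:,1]-np.polyval(f,P[:,0])).std())
# near side edge of base (side view): vertical right edge
b=cv2.imread("pics/side0.png");print([int(v) for v in s[205:232,325]])
cv2.imwrite("pics/sided.png",cv2.resize(b[130:235,255:350],None,fx=5.6,fy=5.6,interpolation=cv2.INTER_CUBIC))
b=cv2.imread("pics/top0.png");cv2.imwrite("pics/topd.png",cv2.resize(b[150:270,380:460],None,fx=5,fy=5,interpolation=cv2.INTER_CUBIC))
E
```

```text
front rim y= [ -0.06908272 -66.34076822] 0.31683171443383734
far rim x= [7.33677632e-02 5.89880902e+02] 0.26614167807396155
back base y= [  0.03564239 -12.10006822] 1.7197437318374598
[85, 66, 60, 57, 58, 59, 59, 58, 59, 60, 59, 61, 60, 59, 60, 65, 80, 96, 102, 128, 178, 194, 195, 190, 186, 187, 189]
```

View pics/sided.png

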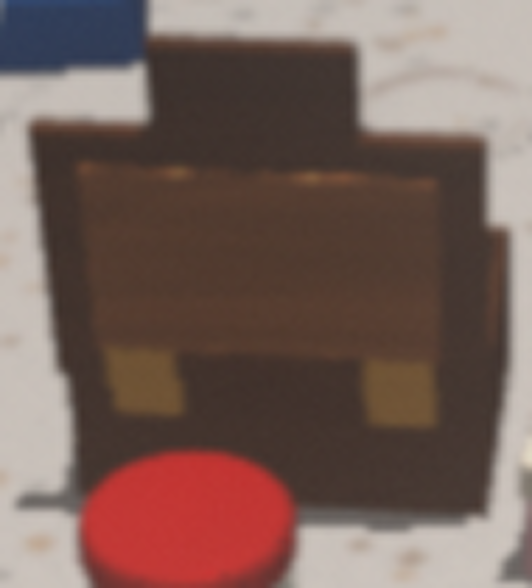

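View pics/topd.png

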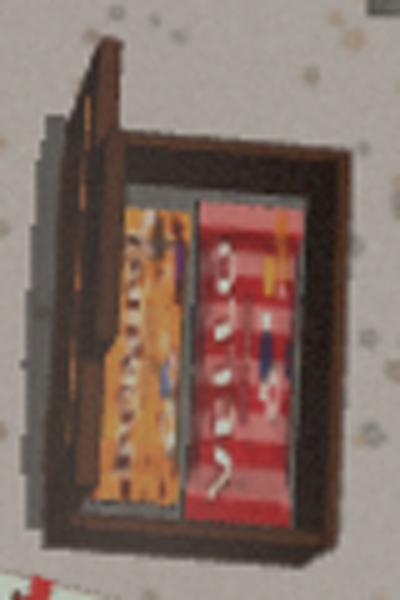

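```bash
python3 - <<'E'
from h import *
b=cv2.imread("pics/top0.png");cv2.imwrite("pics/tope.png",cv2.resize(b[150:240,385:415],None,fx=9,fy=6.6,interpolation=cv2.INTER_CUBIC))
b=cv2.imread("pics/side0.png");cv2.imwrite("pics/sidee.png",cv2.resize(b[130:165,255:350],None,fx=8,fy=12,interpolation=cv2.INTER_CUBIC))
u=np.array([.0712,.9975,0]);w=np.array([.9975,-.0712,0]);H=np.array([514.3,-1.4,60])
for nm,p in (("out",(251,46)),("in",(251,39))):
    o,v=ray("side",(255+p[0]/5.6,130+p[1]/5.6))
    t=(H-o)@w/(v@w);P=o+v*t;d=P-H;print(nm,P,d@u,d[2],np.hypot(d@u,d[2]),np.arctan2(d[2],-d@u))
    for c in (148,355):
        pass
for th in (1.5,1.57,1.65,1.75):
  for nm,off in (("under",0),("outer",8)):
    P=H-u*135*np.cos(th)+np.array([0,0,135*np.sin(th)])+off*(u*np.sin(th)+np.array([0,0,np.cos(th)]))
    print(th,nm,*[np.round(np.array(proj(n,P+k*w)),1) for n in ("side","top") for k in (-35,35)])
    Q=H-u*100*np.cos(th)+np.array([0,0,100*np.sin(th)])+off*(u*np.sin(th)+np.array([0,0,np.cos(th)]))
    print("   plate far",*[np.round(np.array(proj(n,Q+76*w)),1) for n in ("side","top")])
E
```

```text
out [514.13331909  -3.73517144 188.1388573 ] -2.3412011915329356 128.13885729900807 128.16024333979234 1.5525275457418435
in [514.08201296  -4.45396168 190.30477162] -3.061847454803317 130.30477162080803 130.34073966717935 1.5473030649282287
1.5 under [319.4 133.8] [281.3 132.5] [411.4 219. ] [413.7 176. ]
   plate far [260.8 149. ] [409.7 158.1]
1.5 outer [318.8 135.6] [280.5 134.3] [406.4 218.5] [408.8 175.5]
   plate far [259.9 151. ] [405.  157.6]
1.57 under [318.7 136.1] [280.3 134.8] [405.5 218.5] [407.8 175.5]
   plate far [260.  150.8] [405.6 157.7]
1.57 outer [318.2 138.3] [279.5 137. ] [400.4 218.1] [402.8 175.1]
   plate far [259.1 153. ] [400.8 157.3]
1.65 under [318.  139.3] [279.2 137.9] [398.6 218. ] [401.1 175. ]
   plate far [259.1 153.2] [400.8 157.4]
1.65 outer [317.4 141.8] [278.4 140.4] [393.5 217.6] [396.  174.7]
   plate far [258.2 155.7] [396.  157.1]
1.75 under [317.  143.9] [277.9 142.5] [389.9 217.5] [392.5 174.6]
   plate far [258.  156.6] [394.7 157.1]
1.75 outer [316.5 146.9] [277.2 145.4] [384.8 217.3] [387.5 174.4]
   plate far [257.2 159.5] [389.9 157. ]
```

View pics/tope.png

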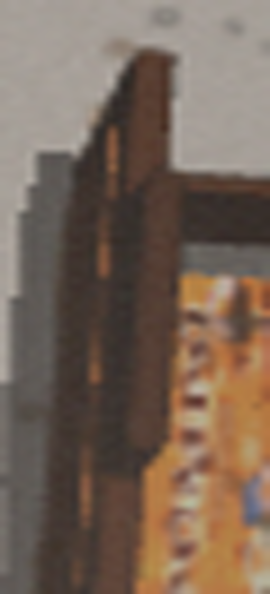

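View pics/sidee.png

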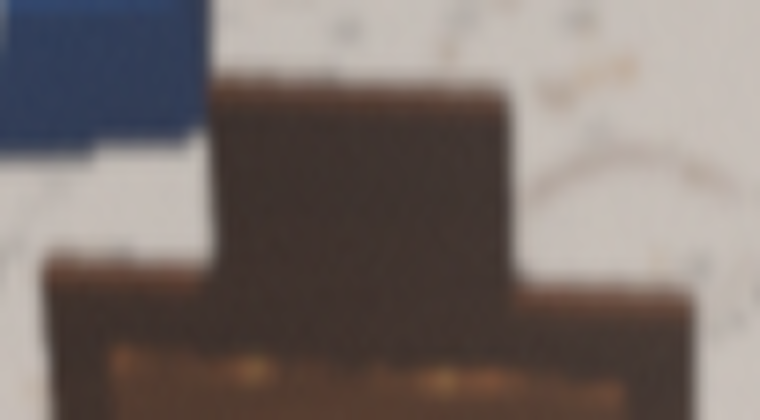

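The only case matching 150 x 100 mm is the open one: its rim is at top (390..450,177..258), I measured about 147 x 100, and it holds two bars. The shut one is about 93 x 79. The lid stands at about 1.59 rad.

A row can only turn the tool about its own axis, so the fingers stay vertical. I'll see cheaply, in free air, whether the reach limit lets the tool tilt forward.

>>> step_arm(
  increments=[
    [[-0.05,0,0,0],[-0.05,0,0,0],[-0.05,0,0,0],[-0.05,0,0,0],[-0.05,0,0,0],[-0.05,0,0,0],[-0.05,0,0,0],[-0.05,0,0,0],[-0.05,0,0,0],[-0.05,0,0,0]],
  ],
  jaw=0,
)

```text
time_s: 1.15
position: [252.1, -501.6, 539.5]
eef_rot: [0.654, 0.327, 0.544, -0.412]
force: [-0.1, -0.3, 0.6]
finger_gap: -0.4
```

```bash
python3 - <<'E'
from rig import r
import numpy as np
from scipy.spatial.transform import Rotation as R
o=r.get_obs();q=o["eef_rot"];M=R.from_quat([*q[1:],q[0]]).as_matrix()
print(o["time_s"],o["q"].round(3),o["position"].round(1),M.round(3),o["finger_gap"])
E
```

```text
1.15 [-1.219e+00  4.790e-01  1.220e+00  2.115e+00  2.000e-03  1.458e+00] [ 252.1 -501.6  539.5] [[ 0.069  0.895  0.442]
 [-0.183  0.446 -0.876]
 [-0.981 -0.021  0.195]] -0.3584458270545725
```

The tool does tilt forward when the reach limit stops it, with joints 3 and 4 at their ends. Next I'll go over the case's heading, high above everything, and see whether the tilt persists.

>>> step_arm(
  increments=[
    [[0.001,0.039,-0.028,0],[0.001,0.039,-0.028,0],[0.001,0.039,-0.028,0],[0.001,0.039,-0.028,0],[0.001,0.039,-0.028,0],[0.001,0.039,-0.028,0],[0.001,0.039,-0.028,0],[0.001,0.039,-0.028,0],[0.001,0.039,-0.028,0],[0.001,0.039,-0.028,0]],
  ],
)

```text
time_s: 2.15
position: [474.0, -92.7, 469.7]
eef_rot: [0.654, 0.327, 0.544, -0.412]
force: [0.8, -1.1, -0.7]
finger_gap: -0.2
```

```bash
cat > st.py <<'E'
from rig import r
import numpy as np
from scipy.spatial.transform import Rotation as R
np.set_printoptions(suppress=True)
def st(p=True):
    o=r.get_obs();q=o["eef_rot"];M=R.from_quat([*q[1:],q[0]]).as_matrix()
    if p: print(round(o["time_s"],2),"q",o["q"].round(3),"pos",o["position"].round(1),"F",o["force"].round(2));print(M.round(3))
    return o["position"],M
if __name__=="__main__": st()
E
python3 st.py
```

```text
2.15 q [-0.206  0.193  0.538  1.809 -0.166  2.462] pos [474.  -92.7 469.7] F [ 0.81 -1.12 -0.69]
[[ 0.069  0.894  0.442]
 [-0.183  0.447 -0.876]
 [-0.981 -0.021  0.195]]
```

>>> step_arm(
  increments=[
    [[-0.04,0,0,-8],[-0.04,0,0,-8],[-0.04,0,0,-8],[-0.04,0,0,-8],[-0.04,0,0,-8],[-0.04,0,0,-8],[-0.04,0,0,-8],[-0.04,0,0,-8]],
  ],
)

```text
time_s: 2.95
position: [494.8, -74.9, 634.7]
eef_rot: [0.809, -0.085, 0.577, -0.08]
force: [-0.5, 0.6, -0.0]
finger_gap: 0.1
```

```bash
python3 st.py
```

```text
2.95 q [-0.156  0.309  1.22   2.115 -0.176  1.376] pos [494.8 -74.9 634.7] F [-0.51  0.58 -0.02]
[[ 0.322  0.032  0.946]
 [-0.228  0.973  0.044]
 [-0.919 -0.23   0.321]]
```

>>> step_arm(
  increments=[
    [[-0.045,-0.011,0.016,0],[-0.045,-0.011,0.016,0],[-0.045,-0.011,0.016,0],[-0.045,-0.011,0.016,0],[-0.045,-0.011,0.018,0],[-0.045,-0.011,0.018,0],[-0.045,-0.011,0.018,0],[-0.045,-0.011,0.018,0]],
  ],
)

```text
time_s: 3.75
position: [388.4, -77.6, 743.2]
eef_rot: [0.865, -0.108, 0.48, -0.097]
force: [0.1, -0.0, 0.0]
finger_gap: 0.1
```

```bash
python3 st.py
```

```text
3.75 q [-0.228  0.065  1.22   2.115 -0.148  1.279] pos [388.4 -77.6 743.2] F [ 0.08 -0.01  0.05]
[[ 0.519  0.064  0.852]
 [-0.272  0.958  0.094]
 [-0.81  -0.281  0.515]]
```

>>> step_arm(
  increments=[
    [[-0.047,-0.01,0,0],[-0.047,-0.01,0,0],[-0.047,-0.01,0,0],[-0.047,-0.01,0,0],[-0.047,-0.01,0,0],[-0.047,-0.01,0,0],[-0.047,-0.01,0,0],[-0.047,-0.01,0,0],[-0.047,-0.01,0,0]],
  ],
)

```text
time_s: 4.65
position: [203.3, -52.1, 849.2]
eef_rot: [0.916, -0.163, 0.336, -0.144]
force: [-0.4, -0.5, 1.0]
finger_gap: 0.3
```

```bash
python3 st.py
```

```text
4.65 q [-0.234 -0.275  1.221  2.115 -0.195  1.206] pos [203.3 -52.1 849.2] F [-0.38 -0.45  0.99]
[[ 0.732  0.154  0.664]
 [-0.373  0.905  0.202]
 [-0.57  -0.396  0.72 ]]
```

The tilt persists: the finger is 35° below horizontal, heading -27°. I want it heading a little left of straight ahead, so that the gripper body clears the lid. I'll swing the arm round to the left until joint 5 hits its limit and the heading follows.

>>> step_arm(
  increments=[
    [[-0.004,0.045,-0.012,0],[-0.004,0.045,-0.012,0],[-0.004,0.045,-0.012,0],[-0.004,0.045,-0.012,0],[-0.004,0.045,-0.012,0],[-0.035,0.008,-0.024,0],[-0.035,0.008,-0.024,0],[-0.035,0.008,-0.024,0],[-0.035,0.008,-0.024,0]],
  ],
)

```text
time_s: 5.55
position: [44.5, 110.6, 717.6]
eef_rot: [0.923, -0.166, 0.315, -0.144]
force: [1.9, -2.4, -2.6]
finger_gap: -0.0
```

```bash
python3 st.py
```

```text
5.55 q [-0.633 -0.84   0.705  2.116  0.151  0.985] pos [ 44.5 110.6 717.6] F [ 1.94 -2.36 -2.64]
[[ 0.76   0.16   0.63 ]
 [-0.37   0.904  0.216]
 [-0.534 -0.397  0.746]]
```

>>> step_arm(
  increments=[
    [[0.044,-0.011,0.017,0],[0.044,-0.011,0.017,0],[0.044,-0.011,0.017,0],[0.044,-0.011,0.017,0],[0.044,-0.011,0.017,0],[0.044,-0.011,0.017,0],[0.044,-0.011,0.017,0],[0.044,-0.011,0.017,0]],
  ],
)

```text
time_s: 6.35
position: [315.6, -24.0, 663.8]
eef_rot: [0.916, -0.165, 0.343, -0.128]
force: [-1.5, 1.1, -1.7]
finger_gap: -0.0
```

```bash
python3 st.py
```

```text
6.35 q [-1.562 -0.729  0.219  1.976  0.816  0.19 ] pos [315.6 -24.  663.8] F [-1.49  1.08 -1.73]
[[ 0.732  0.121  0.671]
 [-0.347  0.913  0.214]
 [-0.586 -0.39   0.71 ]]
```

>>> step_arm(
  increments=[
    [[0.016,-0.043,-0.01,0],[0.016,-0.043,-0.01,0],[0.016,-0.043,-0.01,0],[0.016,-0.043,-0.01,0],[0.016,-0.043,-0.01,0],[0.016,-0.043,-0.01,0],[0.023,0.023,0.032,0],[0.023,0.023,0.032,0],[0.023,0.023,0.032,0],[0.023,0.023,0.032,0]],
  ],
)

```text
time_s: 7.35
position: [444.6, -244.1, 660.6]
eef_rot: [0.914, -0.163, 0.35, -0.125]
force: [-0.2, -1.3, -0.3]
finger_gap: -0.3
```

```bash
python3 st.py
```

```text
7.35 q [-0.851 -0.402  0.063  1.149  0.323  0.814] pos [ 444.6 -244.1  660.6] F [-0.18 -1.28 -0.33]
[[ 0.724  0.114  0.681]
 [-0.343  0.915  0.211]
 [-0.599 -0.386  0.702]]
```

>>> step_arm(
  increments=[
    [[-0.012,0.046,0.016,0],[-0.012,0.046,0.016,0],[-0.012,0.046,0.016,0],[-0.012,0.046,0.016,0],[-0.026,0.04,-0.001,0],[-0.026,0.04,-0.001,0],[-0.026,0.04,-0.001,0],[-0.026,0.04,-0.001,0],[-0.032,0.01,-0.022,0],[-0.032,0.01,-0.022,0],[-0.032,0.01,-0.022,0],[-0.032,0.01,-0.022,0]],
  ],
)

```text
time_s: 8.55
position: [283.6, 131.9, 654.9]
eef_rot: [0.913, -0.155, 0.358, -0.118]
force: [-37.9, -88.9, 1.5]
finger_gap: -0.1
```

```bash
python3 st.py
```

```text
8.55 q [ 1.168 -0.109  0.404  2.116 -0.906  2.696] pos [283.6 131.9 654.9] F [-37.94 -88.88   1.54]
[[ 0.716  0.105  0.69 ]
 [-0.327  0.924  0.199]
 [-0.616 -0.368  0.696]]
```

```bash
python3 - <<'E'
from rig import r, read_camera
import cv2
o=r.get_obs();print(o["force"],o["dq"].round(2),o["joint_torque"].round(1))
cv2.imwrite("pics/side1.png",read_camera("side"))
o=r.get_obs();print(o["force"],o["dq"].round(2),o["q"].round(3),o["position"])
cv2.imwrite("pics/top1.png",read_camera("top"))
o=r.get_obs();print(o["force"],o["dq"].round(2),o["q"].round(3),o["position"],o["time_s"])
E
```

```text
[-37.93891418 -88.87901578   1.54480901] [ 1.43  0.33  0.15  0.06 -0.04  2.1 ] [ -3.5 -15.   22.7   4.1  -3.2  -1.7]
[-4.12623058 -1.68611129 -7.52001239] [-0.14 -0.01 -0.04 -0.02 -0.03 -0.41] [ 1.179 -0.105  0.403  2.109 -0.903  2.704] [282.99227402 139.2656226  652.87649249]
[-0.10490267 -0.55200858 -1.66230152] [-0.11 -0.03 -0.01  0.06 -0.03 -0.15] [ 1.173 -0.107  0.402  2.111 -0.905  2.69 ] [283.6323846  136.00833007 653.33907558] 8.65
```

View pics/side1.png

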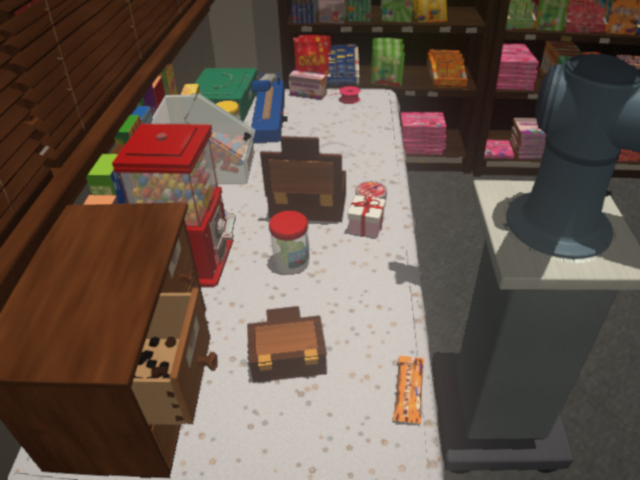

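View pics/top1.png

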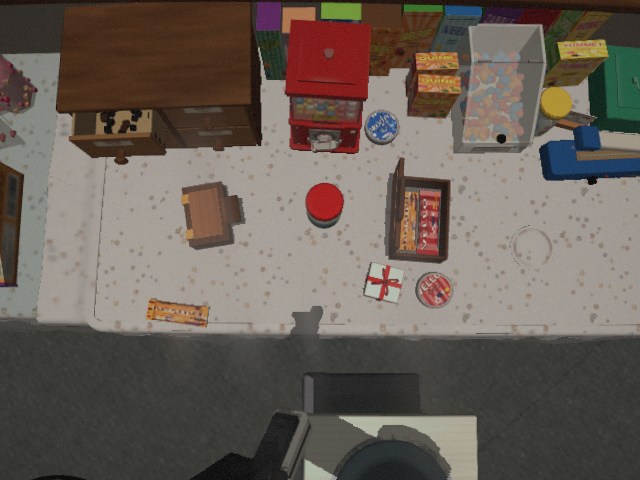

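The scene is untouched in both views. That force peak was only the arm's own stopping jerk, so from here I'll ramp the moves. Now I'll push gently upward at the limit so the tool tilts towards the left.

>>> step_arm(
  increments=[
    [[-0.006,-0.004,0.007,0],[-0.012,-0.007,0.014,0],[-0.018,-0.011,0.021,0],[-0.018,-0.011,0.021,0],[-0.018,-0.011,0.021,0],[-0.018,-0.011,0.021,0],[-0.018,-0.011,0.021,0],[-0.012,-0.007,0.014,0],[-0.006,-0.004,0.007,0]],
  ],
)

```text
time_s: 9.55
position: [352.9, 86.5, 803.0]
eef_rot: [0.925, -0.151, 0.337, -0.092]
force: [0.1, -0.6, -0.1]
finger_gap: 0.1
```

```bash
python3 st.py
```

```text
9.55 q [ 0.784  0.004  1.073  2.115 -0.813  2.032] pos [352.9  86.5 803. ] F [ 0.1  -0.63 -0.09]
[[ 0.756  0.068  0.651]
 [-0.271  0.938  0.217]
 [-0.595 -0.341  0.728]]
```

>>> step_arm(
  increments=[
    [[-0.01,0.006,-0.001,0],[-0.02,0.012,-0.002,0],[-0.032,0.018,-0.004,0],[-0.032,0.018,-0.004,0],[-0.032,0.018,-0.004,0],[-0.032,0.018,-0.004,0],[-0.032,0.018,-0.004,0],[-0.02,0.012,-0.002,0],[-0.01,0.006,-0.001,0]],
  ],
)

```text
time_s: 10.45
position: [304.2, 187.3, 758.9]
eef_rot: [0.944, -0.14, 0.297, -0.034]
force: [0.4, 0.0, 0.3]
finger_gap: -0.2
```

```bash
python3 st.py
```

```text
10.45 q [ 1.219 -0.038  0.763  2.115 -0.965  2.486] pos [304.2 187.3 758.9] F [0.42 0.03 0.29]
[[ 0.822 -0.018  0.57 ]
 [-0.147  0.959  0.243]
 [-0.551 -0.284  0.785]]
```

>>> step_arm(
  increments=[
    [[-0.01,0.006,0.001,0],[-0.02,0.012,0.002,0],[-0.03,0.018,0.004,0],[-0.03,0.018,0.004,0],[-0.03,0.018,0.004,0],[-0.03,0.018,0.004,0],[-0.03,0.018,0.004,0],[-0.02,0.012,0.002,0],[-0.01,0.006,0.001,0]],
  ],
)

```text
time_s: 11.35
position: [274.1, 306.6, 759.1]
eef_rot: [0.956, -0.122, 0.264, 0.032]
force: [0.7, 0.8, 1.6]
finger_gap: 0.2
```

```bash
python3 st.py
```

```text
11.35 q [ 1.439  0.088  0.844  2.115 -1.019  2.64 ] pos [274.1 306.6 759.1] F [0.68 0.76 1.65]
[[ 0.859 -0.125  0.497]
 [-0.003  0.968  0.249]
 [-0.513 -0.216  0.831]]
```

```bash
cat > kin.py <<'E'
import numpy as np
from scipy.optimize import least_squares
# q1,q2,q3,q4,q5, pos, t(tool x)
D=[([-1.216,.378,.080,1.274,0],[257.5,-513.3,195],[0,0.002,-1]),
([-1.219,.479,1.22,2.115,.002],[252.1,-501.6,539.5],[.069,-.183,-.981]),
([-.206,.193,.538,1.809,-.166],[474,-92.7,469.7],[.069,-.183,-.981]),
([-.156,.309,1.22,2.115,-.176],[494.8,-74.9,634.7],[.322,-.228,-.919]),
([-.228,.065,1.22,2.115,-.148],[388.4,-77.6,743.2],[.519,-.272,-.81]),
([-.234,-.275,1.221,2.115,-.195],[203.3,-52.1,849.2],[.732,-.373,-.57]),
([-.633,-.84,.705,2.116,.151],[44.5,110.6,717.6],[.76,-.37,-.534]),
([-1.562,-.729,.219,1.976,.816],[315.6,-24,663.8],[.732,-.347,-.586]),
([-.851,-.402,.063,1.149,.323],[444.6,-244.1,660.6],[.724,-.343,-.599]),
([.784,.004,1.073,2.115,-.813],[352.9,86.5,803],[.756,-.271,-.595]),
([1.219,-.038,.763,2.115,-.965],[304.2,187.3,758.9],[.822,-.147,-.551]),
([1.439,.088,.844,2.115,-1.019],[274.1,306.6,759.1],[.859,-.003,-.513])]
def fk(p,q):
    L,d,z0,a,b,r0,al,be,e=p  # e: q4->q5 link along pitch
    q1,q2,q3,q4,q5=q; ph=q2-q3; pi=q2-q3+q4
    r=r0+a*np.sin(q2+al)+b*np.cos(ph+be); z=z0+a*np.cos(q2+al)-b*np.sin(ph+be)
    r+=e*np.cos(pi); z-=e*np.sin(pi)
    R=np.array([np.cos(q1),np.sin(q1),0]);n=np.array([-np.sin(q1),np.cos(q1),0]);k=np.array([0,0,1])
    t=np.cos(q5)*(np.cos(pi)*R-np.sin(pi)*k)+np.sin(q5)*n
    return r*R+d*n+z*k+L*t, t
def res(p): 
    o=[]
    for q,P,t in D:
        P2,t2=fk(p,q);o+=list(P2-P)+list(100*(t2-np.array(t)))
    return o
s=least_squares(res,[250,64,200,400,350,0,0,0,100])
if __name__=="__main__":
    print(s.x.round(3),np.sqrt(np.mean(np.square(res(s.x)))).round(2),np.abs(res(s.x)).max())
p=s.x
def ik(P,t,q0=(-.2,0,0,1,0)):
    lo=[-2.72,-.84,-1.02,-1.77,-1.37];hi=[2.72,1.66,1.22,2.12,1.28]
    f=lambda q:np.r_[fk(p,q)[0]-P,300*(fk(p,q)[1]-t)]
    return min((least_squares(f,np.clip(q,np.array(lo)+.01,np.array(hi)-.01),bounds=(lo,hi)) for q in (q0,(-.3,-.3,-.8,.5,.2),(0.2,.3,-.5,.5,0))),key=lambda s:s.cost)
if __name__=="__main__":
    t=np.array([.859,-.003,-.513]);t/=np.linalg.norm(t)
    for P in ([470,40,260],[505,40,170],[505,-15,170],[470,-90,170],[490,-90,125],[490,-125,33]):
        s_=ik(np.array(P,float),t);P2,t2=fk(p,s_.x);print(P,s_.x.round(2),np.linalg.norm(P2-P).round(1),t2.round(2))
    for pit in (35,40,45,50,60):
        c,sn=np.cos(np.radians(pit)),np.sin(np.radians(pit))
        print(pit,[ (ik(np.array(P,float),np.array([c,0,-sn])).cost**.5).round(1) for P in ([505,40,170],[505,-15,170],[490,-90,125],[490,-125,33])])
E
python3 kin.py
```

```text
[ 3.45991e+02  6.33490e+01  2.59808e+02  4.97540e+02  3.90355e+02
 -8.30000e-02  0.00000e+00 -1.88000e-01  1.38131e+02] 0.11 0.34330061311288773
[470, 40, 260] [-0.11 -0.63 -1.02  0.27  0.08] 25.3 [ 0.79 -0.   -0.62]
[505, 40, 170] [-0.05 -0.34 -1.02  0.09  0.02] 44.0 [ 0.72 -0.02 -0.7 ]
[505, -15, 170] [-0.36 -0.35 -1.02  0.13  0.3 ] 43.1 [ 0.72  0.04 -0.69]
[470, -90, 170] [-0.86 -0.32 -1.02  0.31  0.71] 39.2 [ 0.76  0.12 -0.64]
[490, -90, 125] [-0.79 -0.16 -1.02  0.17  0.67] 45.6 [ 0.73  0.15 -0.67]
[490, -125, 33] [-0.98  0.25 -1.02 -0.01  0.86] 49.5 [ 0.74  0.25 -0.62]
35 [np.float64(45.4), np.float64(44.5), np.float64(51.6), np.float64(64.2)]
40 [np.float64(29.8), np.float64(29.2), np.float64(37.9), np.float64(53.0)]
45 [np.float64(14.3), np.float64(13.8), np.float64(23.8), np.float64(40.5)]
50 [np.float64(0.0), np.float64(0.0), np.float64(9.3), np.float64(27.3)]
60 [np.float64(0.0), np.float64(0.0), np.float64(0.0), np.float64(0.0)]
```

```bash
python3 - <<'E'
from kin import *
for pit in (35,45,50,55):
  for h in (0,20,40,60):
    c,sn=np.cos(np.radians(pit)),np.sin(np.radians(pit));H=np.radians(h)
    t=np.array([c*np.cos(H),c*np.sin(H),-sn])
    print(pit,h,[(round(s.cost**.5,1),s.x[0].round(2)) for s in (ik(np.array(P,float),t) for P in ([505,40,170],[505,-15,170],[490,-90,125],[490,-125,33]))])
E
```

```text
35 0 [(np.float64(45.4), np.float64(-0.07)), (np.float64(44.5), np.float64(-0.34)), (np.float64(51.6), np.float64(-0.72)), (np.float64(64.2), np.float64(-0.89))]
35 20 [(np.float64(30.0), np.float64(-0.51)), (np.float64(19.5), np.float64(-0.69)), (np.float64(12.6), np.float64(-0.93)), (np.float64(16.8), np.float64(-1.0))]
35 40 [(np.float64(0.0), np.float64(-0.66)), (np.float64(0.0), np.float64(-0.78)), (np.float64(0.0), np.float64(-0.95)), (np.float64(0.0), np.float64(-1.0))]
35 60 [(np.float64(0.0), np.float64(-0.67)), (np.float64(0.0), np.float64(-0.76)), (np.float64(0.0), np.float64(-0.9)), (np.float64(0.0), np.float64(-0.94))]
45 0 [(np.float64(14.3), np.float64(-0.08)), (np.float64(13.8), np.float64(-0.3)), (np.float64(23.8), np.float64(-0.59)), (np.float64(40.5), np.float64(-0.71))]
45 20 [(np.float64(3.6), np.float64(-0.39)), (np.float64(0.0), np.float64(-0.56)), (np.float64(0.0), np.float64(-0.79)), (np.float64(6.0), np.float64(-0.87))]
45 40 [(np.float64(0.0), np.float64(-0.54)), (np.float64(0.0), np.float64(-0.67)), (np.float64(0.0), np.float64(-0.85)), (np.float64(0.0), n
[... 746 characters left out ...]
4(0.0), np.float64(-0.78)), (np.float64(0.0), np.float64(-0.83))]
55 0 [(np.float64(0.0), np.float64(-0.08)), (np.float64(0.0), np.float64(-0.26)), (np.float64(0.0), np.float64(-0.51)), (np.float64(13.5), np.float64(-0.6))]
55 20 [(np.float64(0.0), np.float64(-0.29)), (np.float64(0.0), np.float64(-0.45)), (np.float64(0.0), np.float64(-0.67)), (np.float64(0.0), np.float64(-0.74))]
55 40 [(np.float64(0.0), np.float64(-0.42)), (np.float64(0.0), np.float64(-0.55)), (np.float64(0.0), np.float64(-0.73)), (np.float64(0.0), np.float64(-0.79))]
55 60 [(np.float64(0.0), np.float64(-0.46)), (np.float64(0.0), np.float64(-0.57)), (np.float64(0.0), np.float64(-0.73)), (np.float64(0.0), np.float64(-0.78))]
```

The fit of the arm's kinematics is good to 0.1 mm, and it shows that heading about +40° at 35-40° pitch reaches every point I need. I'll continue turning the heading.

>>> step_arm(
  increments=[
    [[-0.01,0.002,0.006,0],[-0.02,0.004,0.012,0],[-0.033,0.006,0.017,0],[-0.033,0.006,0.017,0],[-0.033,0.006,0.017,0],[-0.033,0.006,0.017,0],[-0.033,0.006,0.017,0],[-0.033,0.006,0.017,0],[-0.033,0.006,0.017,0],[-0.033,0.006,0.017,0],[-0.02,0.004,0.01,0],[-0.01,0.002,0.005,0]],
  ],
)

```text
time_s: 12.55
position: [244.8, 342.6, 871.4]
eef_rot: [0.969, -0.091, 0.185, 0.135]
force: [-1.4, -0.4, 0.1]
finger_gap: 0.0
```

```bash
python3 st.py
```

```text
12.55 q [ 1.577  0.151  1.221  2.115 -1.113  2.43 ] pos [244.8 342.6 871.4] F [-1.45 -0.36  0.05]
[[ 0.895 -0.295  0.333]
 [ 0.228  0.947  0.226]
 [-0.382 -0.126  0.915]]
```

```bash
python3 - <<'E'
from kin import *
for q in ([1.577,.151,1.221,2.115,-1.113],[1.577,.0,.5,2.0,-1.1],[2.1,.0,.5,2.1,-1.37],[2.3,0,.5,2.1,-1.37]):
    P,t=fk(p,q);print(P.round(0),t.round(2))
# simulate path with local LSQ
lo=np.array([-2.72,-.84,-1.02,-1.77,-1.37]);hi=np.array([2.72,1.66,1.22,2.12,1.28])
def run(q,segs,w=300):
    for d,n in segs:
        for i in range(n):
            P,t=fk(p,q);Pt=P+np.array(d)
            f=lambda x:np.r_[fk(p,x)[0]-Pt,w*(fk(p,x)[1]-t),0.5*(x-q)]
            q=least_squares(f,np.clip(q,lo+1e-4,hi-1e-4),bounds=(lo,hi)).x
        P,t=fk(p,q);print(d,n,P.round(0),t.round(2),q.round(2),"head",np.degrees(np.arctan2(t[1],t[0])).round(0))
for w in (150,400):
  run([1.577,.151,1.221,2.115,-1.113],[((-30,0,-20),6),((-40,0,0),6),((-40,-15,0),6)],w)
  run([1.577,.151,1.221,2.115,-1.113],[((-20,20,-30),8),((-40,0,-20),8),((-30,-20,0),6)],w)
E
```

```text
[245. 343. 871.] [ 0.9   0.23 -0.38]
[243. 324. 711.] [ 0.89  0.04 -0.45]
[ 89. 394. 798.] [ 0.85  0.49 -0.2 ]
[  9. 404. 798.] [ 0.73  0.65 -0.2 ]
(-30, 0, -20) 6 [ 85. 351. 743.] [ 0.8   0.49 -0.36] [ 2.14 -0.08  0.43  2.12 -1.21] head 31.0
(-40, 0, 0) 6 [-133.  376.  730.] [ 0.49  0.78 -0.4 ] [ 2.6   0.04  0.54  2.12 -1.16] head 58.0
(-40, -15, 0) 6 [-344.  344.  717.] [ 0.05  0.73 -0.69] [ 2.72  0.28  1.19  2.12 -0.75] head 86.0
(-20, 20, -30) 8 [ 85. 503. 631.] [ 0.9   0.23 -0.38] [ 1.93  0.32  0.57  2.07 -1.16] head 14.0
(-40, 0, -20) 8 [-225.  505.  463.] [ 0.77  0.45 -0.45] [ 2.42  0.62  0.61  2.12 -1.01] head 30.0
(-30, -20, 0) 6 [-391.  395.  452.] [ 0.55  0.59 -0.59] [ 2.72  0.63  0.77  2.12 -0.87] head 47.0
(-30, 0, -20) 6 [123. 359. 725.] [ 0.86  0.34 -0.37] [ 1.99 -0.02  0.43  2.12 -1.19] head 22.0
(-40, 0, 0) 6 [-27. 416. 676.] [ 0.75  0.53 -0.4 ] [ 2.28  0.11  0.44  2.12 -1.15] head 35.0
(-40, -15, 0) 6 [-202.  393.  616.] [ 0.57  0.69 -0.45] [ 2.62  0.22  0.44  2.12 -1.08] head 51.0
(-20, 20, -30) 8 [ 85. 503. 631.] [ 0.9   0.23 -0.38] [ 1.93  0.32  0.57  2.07 -1.16] head 14.0
(-40, 0, -20) 8 [-190.  509.  433.] [ 0.82  0.37 -0.43] [ 2.36  0.65  0.55  2.12 -1.  ] head 24.0
(-30, -20, 0) 6 [-325.  396.  389.] [ 0.71  0.49 -0.5 ] [ 2.66  0.67  0.54  2.12 -0.87] head 34.0
```

>>> step_arm(
  increments=[
    [[-0.007,0.004,-0.01,-3],[-0.014,0.008,-0.02,-3],[-0.019,0.011,-0.028,-3],[-0.019,0.011,-0.028,-3],[-0.019,0.011,-0.028,-3],[-0.019,0.012,-0.028,-3],[-0.02,0.02,-0.015,-2],[-0.02,0.02,-0.015,0],[-0.014,0.014,-0.01,0],[-0.008,0.008,-0.005,0]],
  ],
)

```text
time_s: 13.55
position: [110.1, 363.9, 679.9]
eef_rot: [0.934, -0.25, 0.148, 0.208]
force: [-0.1, 0.5, 1.3]
finger_gap: -0.0
```

```bash
python3 st.py
```

```text
13.55 q [ 2.013  0.003  0.32   2.114 -1.169  2.933] pos [110.1 363.9 679.9] F [-0.13  0.51  1.26]
[[ 0.869 -0.463  0.173]
 [ 0.314  0.789  0.528]
 [-0.381 -0.405  0.831]]
```

>>> step_arm(
  increments=[
    [[-0.01,0.005,-0.002,-6],[-0.02,0.01,-0.005,-6],[-0.034,0.018,-0.009,-6],[-0.035,0.017,-0.011,-6],[-0.036,0.015,-0.013,-5],[-0.036,0.014,-0.015,-5],[-0.036,0.013,-0.016,-4],[-0.036,0.013,-0.017,-3],[-0.036,0.013,-0.017,-2],[-0.024,0.008,-0.01,0],[-0.012,0.004,-0.005,0]],
  ],
)

```text
time_s: 14.65
position: [-52.4, 324.8, 530.2]
eef_rot: [0.76, -0.552, 0.053, 0.339]
force: [0.2, 0.8, 0.3]
finger_gap: -0.1
```

```bash
python3 st.py
```

```text
14.65 q [ 2.479  0.09   0.017  2.114 -0.979  2.725] pos [-52.4 324.8 530.2] F [0.16 0.81 0.32]
[[ 0.764 -0.574 -0.293]
 [ 0.457  0.161  0.875]
 [-0.455 -0.803  0.386]]
```

```bash
python3 - <<'E'
from kin import *
from st import st
P0,M=st(False);t=M[:,0];W0=P0-p[0]*t
print("W0",W0.round(0))
for h,pt in ((31,27),(31,35),(31,40),(35,35)):
    c,sn=np.cos(np.radians(pt)),np.sin(np.radians(pt));H=np.radians(h);tt=np.array([c*np.cos(H),c*np.sin(H),-sn])
    print(h,pt,[(s.cost**.5).round(1) for s in (ik(np.array(Q,float),tt) for Q in ([505,40,172],[505,-15,172],[470,-90,170],[490,-90,125],[490,-115,33]))])
q=np.array([2.479,.09,.017,2.114,-.979]);lo=np.array([-2.72,-.84,-1.02,-1.77,-1.37]);hi=-lo*0+np.array([2.72,1.66,1.22,2.12,1.28])
prev=P0
for az in (130,100,70,40,10,-20,-40):
    a=np.radians(az);R=340;W=np.array([R*np.cos(a),R*np.sin(a),720]);T=W+p[0]*t
    for k in np.linspace(0,1,8)[1:]:
        X=prev+(T-prev)*k
        s=least_squares(lambda x:np.r_[fk(p,x)[0]-X,300*(fk(p,x)[1]-t),.1*(x-q)],np.clip(q,lo+1e-4,hi-1e-4),bounds=(lo,hi));q=s.x
    print(az,"TCP",T.round(0),"q",q.round(2),"err",np.linalg.norm(fk(p,q)[0]-T).round(1),"d_tool",((T-prev)@M).round(0),np.linalg.norm(T-prev).round(0)); prev=T
E
```

```text
W0 [-317.  167.  688.]
31 27 [np.float64(23.0), np.float64(6.9), np.float64(0.0), np.float64(0.0), np.float64(0.0)]
31 35 [np.float64(9.4), np.float64(0.0), np.float64(0.0), np.float64(0.0), np.float64(0.0)]
31 40 [np.float64(0.0), np.float64(0.0), np.float64(0.0), np.float64(0.0), np.float64(0.0)]
35 35 [np.float64(0.8), np.float64(0.0), np.float64(0.0), np.float64(0.0), np.float64(0.0)]
130 TCP [ 46. 418. 563.] q [ 2.08 -0.1  -0.02  1.6  -1.1 ] err 0.0 d_tool [103. -67.  66.] 140.0
100 TCP [205. 493. 563.] q [ 1.56 -0.3  -0.28  0.79 -0.86] err 0.0 d_tool [156. -80.  18.] 176.0
70 TCP [381. 477. 563.] q [ 1.03 -0.35 -0.38  0.5  -0.44] err 0.0 d_tool [ 127. -103.  -65.] 176.0
40 TCP [525. 377. 563.] q [ 0.51 -0.36 -0.4   0.43  0.02] err 0.0 d_tool [  64.  -99. -131.] 176.0
10 TCP [599. 217. 563.] q [-0.01 -0.35 -0.37  0.52  0.49] err 0.0 d_tool [ -16.  -68. -161.] 176.0
-20 TCP [584.  42. 563.] q [-0.54 -0.29 -0.26  0.85  0.9 ] err 0.0 d_tool [ -92.  -19. -149.] 176.0
-40 TCP [525. -61. 563.] q [-0.89 -0.16 -0.09  1.37  1.08] err 0.0 d_tool [-92.  17. -72.] 118.0
```

>>> step_arm(
  increments=[
    [[0.012,-0.008,0.008,0],[0.028,-0.018,0.018,0],[0.033,-0.022,0.021,0],[0.03,-0.019,0.019,0],[0.039,-0.02,0.005,0],[0.039,-0.02,0.005,0],[0.039,-0.02,0.004,0],[0.039,-0.02,0.004,0],[0.032,-0.026,-0.016,0],[0.032,-0.026,-0.016,0],[0.032,-0.026,-0.016,0],[0.031,-0.025,-0.017,0]],
  ],
)

```text
time_s: 15.85
position: [355.7, 459.9, 554.4]
eef_rot: [0.76, -0.551, 0.057, 0.34]
force: [1.2, 0.5, 0.4]
finger_gap: -0.0
```

>>> step_arm(
  increments=[
    [[0.016,-0.025,-0.033,0],[0.016,-0.025,-0.033,0],[0.016,-0.025,-0.033,0],[0.016,-0.024,-0.032,0],[-0.004,-0.017,-0.04,0],[-0.004,-0.017,-0.04,0],[-0.004,-0.017,-0.04,0],[-0.004,-0.017,-0.041,0],[-0.023,-0.005,-0.037,0],[-0.023,-0.005,-0.037,0],[-0.023,-0.005,-0.037,0],[-0.012,-0.002,-0.018,0]],
  ],
)

```text
time_s: 17.05
position: [556.5, 43.4, 553.3]
eef_rot: [0.76, -0.552, 0.06, 0.338]
force: [-0.2, 0.6, 0.6]
finger_gap: -0.2
```

```bash
python3 st.py
```

```text
17.05 q [-0.568 -0.336 -0.294  0.899  0.909 -0.29 ] pos [556.5  43.4 553.3] F [-0.2   0.63  0.59]
[[ 0.764 -0.581 -0.282]
 [ 0.448  0.162  0.879]
 [-0.465 -0.798  0.384]]
```

```bash
python3 - <<'E'
from kin import *
from st import st
P0,M=st(False);t=M[:,0]
lo=np.array([-2.72,-.84,-1.02,-1.77,-1.37]);hi=np.array([2.72,1.66,1.22,2.12,1.28])
def go(segs,q,t,P,w=300):
    for T,n in segs:
        Ps=P.copy()
        for k in np.linspace(0,1,n+1)[1:]:
            X=Ps+(np.array(T)-Ps)*k
            q=least_squares(lambda x:np.r_[fk(p,x)[0]-X,w*(fk(p,x)[1]-t),.1*(x-q)],np.clip(q,lo+1e-4,hi-1e-4),bounds=(lo,hi)).x
            P,t=fk(p,q)
        print(T,P.round(0),t.round(3),q.round(2))
q=np.array([-.568,-.336,-.294,.899,.909])
go([((515,60,380),6),((515,60,175),6),((508,7,170),4),((470,-60,180),4),((480,-110,140),4),((480,-115,40),4)],q,t,P0)
E
```

```text
(515, 60, 380) [515.  60. 380.] [ 0.764  0.448 -0.465] [-0.6  -0.44 -0.79  0.54  0.93]
(515, 60, 175) [518.  55. 180.] [ 0.672  0.514 -0.534] [-0.61 -0.08 -1.02  0.19  0.94]
(508, 7, 170) [508.   7. 170.] [ 0.672  0.514 -0.534] [-0.75 -0.   -0.95  0.37  0.99]
(470, -60, 180) [470. -60. 180.] [ 0.672  0.514 -0.534] [-0.98  0.09 -0.8   0.77  1.  ]
(480, -110, 140) [ 480. -110.  140.] [ 0.672  0.514 -0.534] [-1.03  0.26 -0.73  0.75  1.  ]
(480, -115, 40) [ 480. -115.   40.] [ 0.672  0.514 -0.534] [-1.03  0.46 -0.81  0.48  1.  ]
```

```bash
cat > plan.py <<'E'
import sys,json,numpy as np
from st import st
from scipy.spatial.transform import Rotation as R
def plan(rows):  # rows: (dx,dy,dz mm, roll deg)
    P,M=st(False);M=M.copy();out=[]
    for dx,dy,dz,a in rows:
        d=M.T@np.array([dx,dy,dz]); out.append([*(d/1000).round(4).tolist(),a]); M=M@R.from_euler("x",a,degrees=True).as_matrix()
    print(json.dumps([[ [float(v) for v in o] for o in out]]))
def ramp(d,n,roll=0):
    w=np.ones(n);w[0]=w[-1]=.4
    if n>4:w[1]=w[-2]=.8
    w/=w.sum();return [(*(np.array(d)*k),roll) for k in w]
E
python3 - <<'E'
from plan import *
P,M=st(False);plan(ramp(np.array([515,60,260])-P,9,7))
E
```

```text
[[[0.0061, 0.0141, -0.0047, 7.0], [0.0121, 0.0268, -0.0127, 7.0], [0.0151, 0.0314, -0.0198, 7.0], [0.0151, 0.0287, -0.0235, 7.0], [0.0151, 0.0256, -0.0268, 7.0], [0.0151, 0.0222, -0.0298, 7.0], [0.0151, 0.0184, -0.0323, 7.0], [0.0121, 0.0115, -0.0274, 7.0], [0.0061, 0.004, -0.0143, 7.0]]]
```

>>> step_arm(
  increments=[
    [[0.006,0.014,-0.005,7],[0.012,0.027,-0.013,7],[0.015,0.031,-0.02,7],[0.015,0.029,-0.024,7],[0.015,0.026,-0.027,7],[0.015,0.022,-0.03,7],[0.015,0.018,-0.032,7],[0.012,0.012,-0.027,7],[0.006,0.004,-0.014,7]],
  ],
)

```text
time_s: 17.95
position: [517.5, 56.1, 268.7]
eef_rot: [0.934, -0.074, 0.232, 0.262]
force: [-0.8, 0.5, -0.5]
finger_gap: -0.2
```

```bash
python3 st.py; python3 - <<'E'
from plan import *
P,M=st(False);plan(ramp(np.array([515,60,182])-P,5,0))
E
```

```text
17.95 q [-0.609 -0.319 -1.017  0.223  0.938  0.738] pos [517.5  56.1 268.7] F [-0.82  0.54 -0.46]
[[ 0.755 -0.524  0.394]
 [ 0.456  0.851  0.259]
 [-0.471 -0.016  0.882]]
[[[0.0048, 0.0007, -0.009, 0.0], [0.0096, 0.0014, -0.018, 0.0], [0.012, 0.0018, -0.0225, 0.0], [0.0096, 0.0014, -0.018, 0.0], [0.0048, 0.0007, -0.009, 0.0]]]
```

>>> step_arm(
  increments=[
    [[0.005,0.001,-0.009,0],[0.01,0.001,-0.018,0],[0.012,0.002,-0.023,0],[0.01,0.002,-0.02,0],[0.006,0.001,-0.012,0]],
  ],
)

```text
time_s: 18.45
position: [519.3, 33.6, 203.9]
eef_rot: [0.923, -0.074, 0.25, 0.284]
force: [-0.7, -0.5, 0.8]
finger_gap: 0.1
```

```bash
python3 - <<'E'
from rig import read_camera
import cv2
from st import st
st()
for n in("side","top"): cv2.imwrite(f"pics/{n}2.png",read_camera(n))
a=cv2.imread("pics/side2.png")[60:290,220:430];b=cv2.imread("pics/top2.png")[120:320,340:515]
cv2.imwrite("pics/ab2.png",cv2.hconcat([cv2.resize(a,(420,460)),cv2.resize(b,(380,460))]))
E
```

```text
18.45 q [-0.67  -0.128 -1.019  0.208  0.97   0.562] pos [519.3  33.6 203.9] F [-0.68 -0.54  0.77]
[[ 0.714 -0.561  0.42 ]
 [ 0.487  0.828  0.278]
 [-0.503  0.006  0.864]]
```

View pics/ab2.png

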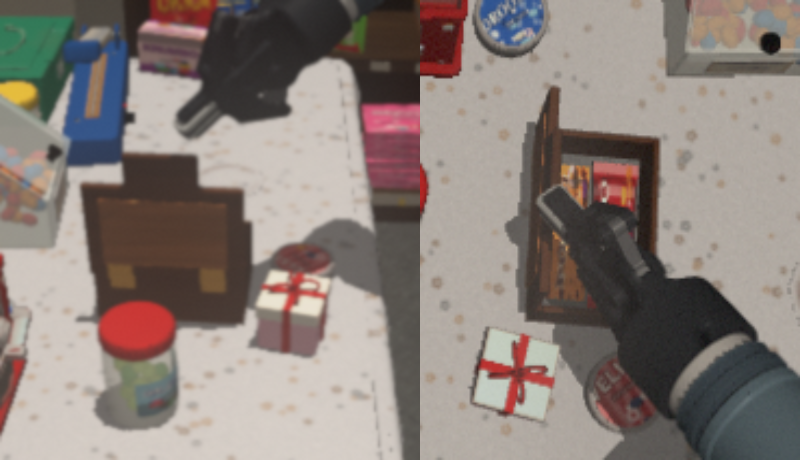

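The finger (top crop tip (548,195), side crop (185,128)) is above the tab and clear of everything. I'll move it left and back, then down behind the tab's near edge.

```bash
python3 - <<'E'
from plan import *
plan(ramp([-25,20,8],3)+ramp([0,3,-38],4))
E
```

```text
[[[-0.0027, 0.0068, 0.0004, 0.0], [-0.0067, 0.017, 0.0011, 0.0], [-0.0027, 0.0068, 0.0004, 0.0], [0.0029, 0.0003, -0.0046, 0.0], [0.0074, 0.0008, -0.0114, 0.0], [0.0074, 0.0008, -0.0114, 0.0], [0.0029, 0.0003, -0.0046, 0.0]]]
```

>>> step_arm(
  increments=[
    [[-0.003,0.007,0.001,0],[-0.007,0.017,0.001,0],[-0.003,0.007,0.001,0],[0.003,0,-0.005,0],[0.007,0.001,-0.011,0],[0.007,0.001,-0.011,0],[0.003,0,-0.005,0]],
  ],
)

```text
time_s: 19.25
position: [497.2, 39.1, 192.1]
eef_rot: [0.917, -0.071, 0.259, 0.296]
force: [-0.5, 0.1, -0.5]
finger_gap: 0.3
```

```bash
python3 st.py
```

```text
19.25 q [-0.703 -0.124 -1.019  0.308  0.983  0.461] pos [497.2  39.1 192.1] F [-0.55  0.07 -0.47]
[[ 0.69  -0.58   0.433]
 [ 0.506  0.815  0.284]
 [-0.518  0.023  0.855]]
```

>>> step_arm(
  increments=[
    [[0,0.008,0.002,0],[0.006,0.003,-0.007,0],[0.008,0.003,-0.009,0],[0.004,0.001,-0.005,0],[0,0,0,0]],
  ],
)

```text
time_s: 19.75
position: [495.6, 42.6, 179.1]
eef_rot: [0.912, -0.071, 0.265, 0.305]
force: [0.6, -0.4, 0.3]
finger_gap: 0.1
```

```bash
python3 - <<'E'
from rig import read_camera
import cv2
from st import st
st()
for n in("side","top"): cv2.imwrite(f"pics/{n}3.png",read_camera(n))
a=cv2.imread("pics/side3.png")[90:240,240:377];b=cv2.imread("pics/top3.png")[150:270,370:470]
cv2.imwrite("pics/ab3.png",cv2.hconcat([cv2.resize(a,(420,460)),cv2.resize(b,(380,460))]))
E
```

```text
19.75 q [-0.696 -0.089 -1.019  0.304  0.98   0.437] pos [495.6  42.6 179.1] F [ 0.61 -0.38  0.3 ]
[[ 0.674 -0.594  0.44 ]
 [ 0.519  0.804  0.29 ]
 [-0.526  0.033  0.85 ]]
```

View pics/ab3.png

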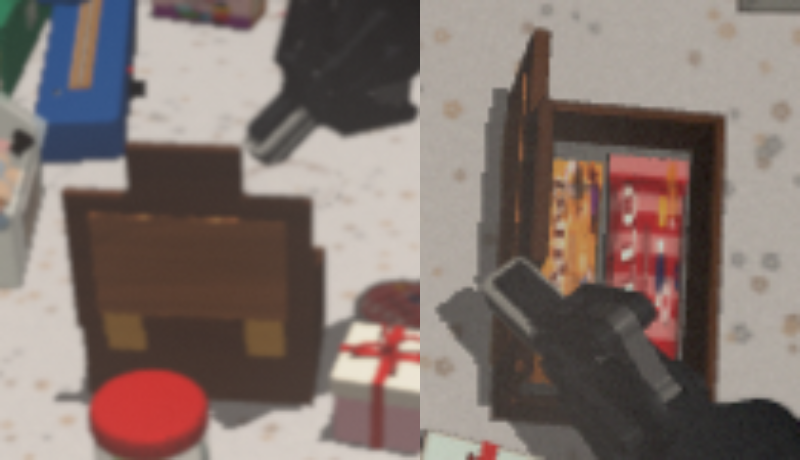

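```bash
python3 - <<'E'
from h import *
for P in ([495.6,42.6,179.1],[502,34,179],[481.6,8,195],[482,0,195]):
    a=proj("side",np.array(P,float)); b=proj("top",np.array(P,float))
    print(P,"crop side",((a[0]-240)*420/137).round(),((a[1]-90)*460/150).round(),"crop top",((b[0]-370)*3.8).round(),((b[1]-150)*460/120).round())
E
```

```text
[495.6, 42.6, 179.1] crop side 210.0 202.0 crop top 29.0 231.0
[502, 34, 179] crop side 200.0 194.0 crop top 50.0 216.0
[481.6, 8, 195] crop side 237.0 147.0 crop top 118.0 257.0
[482, 0, 195] crop side 237.0 141.0 crop top 137.0 256.0
```

```bash
python3 - <<'E'
from h import *
import cv2
print(two((240+258*137/420,90+147*150/460),(370+80/3.8,150+270*120/460)))
a=cv2.imread("pics/side3.png")[120:150,300:340];b=cv2.imread("pics/top3.png")[205:245,380:420]
cv2.imwrite("pics/z3.png",cv2.hconcat([cv2.resize(a,(400,300),interpolation=2),cv2.resize(b,(400,400),interpolation=2)[:300]]))
E
```

```text
(array([470.97420333,  25.44450826, 205.63496784]), np.float64(5.59995484144138))
```

View pics/z3.png

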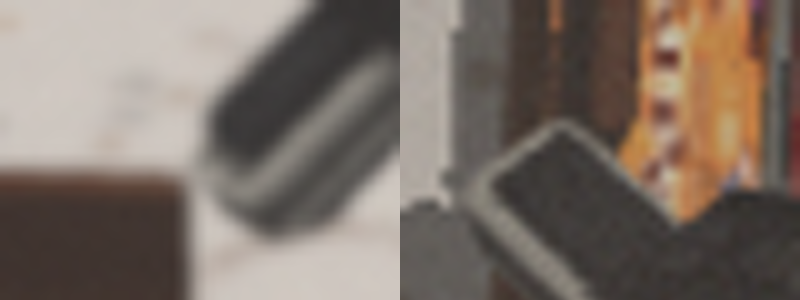

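```bash
python3 - <<'E'
from h import *
from st import st
P,M=st(False)
for s,t in (((327.5,143),(387,224)),((320.5,136),(387,224)),((320.5,134),(396,217)),((320.5,130),(396,217))):
    X,e=two(s,t);print(X.round(1),e.round(1),"in tool",((X-P)@M).round(1))
E
```

```text
[465.8  31.  198.9] 7.2 in tool [-36.3   9.   -0.1]
[470.6  32.1 211.7] 7.1 in tool [-39.2   7.5  13.2]
[476.7  18.2 209.2] 3.7 in tool [-41.   -7.4   9.7]
[475.7  19.3 217.5] 2.2 in tool [-45.5  -5.6  16.7]
```

```bash
python3 - <<'E'
from h import *
from rig import read_camera,calibration
from st import st
from scipy.spatial.transform import Rotation as R
W=np.array([[ 4.48256296e-01,  8.54345429e-01,  2.62983234e-01,3.24473271e+02],[-8.93901769e-01,  4.29217963e-01,  1.29273225e-01,-4.80386899e+02],[-2.43313883e-03, -2.93028715e-01,  9.56100545e-01,3.72505591e+02],[0,0,0,1]])
c=calibration("wrist");c0=dict(c);c0["world_from_camera"]=W
P0=np.array([257.47,-513.3,195.03]);M0=R.from_quat([.3718429,.60229734,-.37096233,.60113037]).as_matrix()
for b in (-13,-33,-50):
  print(b,[np.round(proj("w",P0+M0@np.array([b,yy,zz]),c0)) for zz in (42,-42) for yy in (11,-11)])
P,M=st(False);Wc=c["world_from_camera"]
print("cam in tool now",((Wc[:3,3]-P)@M).round(1),"start",((W[:3,3]-P0)@M0).round(1))
cv2.imwrite("pics/wrist3.png",read_camera("wrist"))
for b in (0,-38): print(b,[np.round(proj("w",P+M@np.array([b,yy,0]),c)) for yy in (11,0,-11)])
E
```

```text
-13 [array([414., 267.]), array([411., 310.]), array([232., 267.]), array([235., 310.])]
-33 [array([425., 285.]), array([421., 332.]), array([221., 285.]), array([225., 332.])]
-50 [array([437., 304.]), array([432., 355.]), array([209., 304.]), array([214., 355.])]
cam in tool now [-177.8   74.8   -0.6] start [-177.5   74.7    0.2]
0 [array([324., 258.]), array([324., 278.]), array([324., 298.])]
-38 [array([325., 290.]), array([325., 315.]), array([325., 338.])]
```

View pics/wrist3.png

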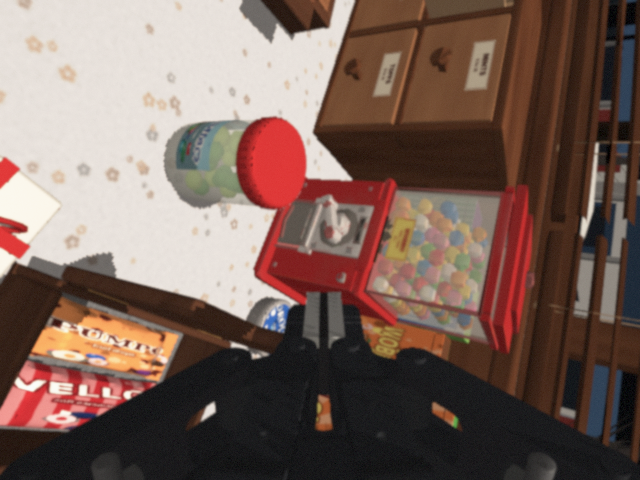

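The cameras agree that the real fingertip sits about 38 mm behind the reported TCP: wrist tip at row 292, side (324,139), top (391,220). I'll allow for that. The tip is at about (470,23,199), just off the tab's near edge, so I'll slide in along the finger.

>>> step_arm(
  increments=[
    [[0.005,0,0,0],[0.012,0,0,0],[0.012,0,0,0],[0.006,0,0,0],[-0.001,-0.001,0,0]],
  ],
)

```text
time_s: 20.4
position: [522.2, 52.6, 168.1]
eef_rot: [0.909, -0.071, 0.268, 0.311]
force: [0.9, -0.4, -0.1]
finger_gap: 0.1
```

```bash
cat > look.py <<'E'
import sys,cv2
from rig import read_camera
from st import st
st()
k=sys.argv[1]
s=read_camera("side");t=read_camera("top")
cv2.imwrite(f"pics/S{k}.png",s);cv2.imwrite(f"pics/T{k}.png",t)
a=s[100:240,245:385];b=t[150:270,370:490]
cv2.imwrite(f"pics/ab{k}.png",cv2.hconcat([cv2.resize(a,(400,400),interpolation=2),cv2.resize(b,(400,400),interpolation=2)]))
E
python3 look.py 4
```

```text
20.4 q [-0.616 -0.031 -1.015  0.167  0.95   0.546] pos [522.2  52.6 168.1] F [ 0.94 -0.38 -0.07]
[[ 0.663 -0.603  0.443]
 [ 0.527  0.797  0.295]
 [-0.531  0.038  0.846]]
```

View pics/ab4.png

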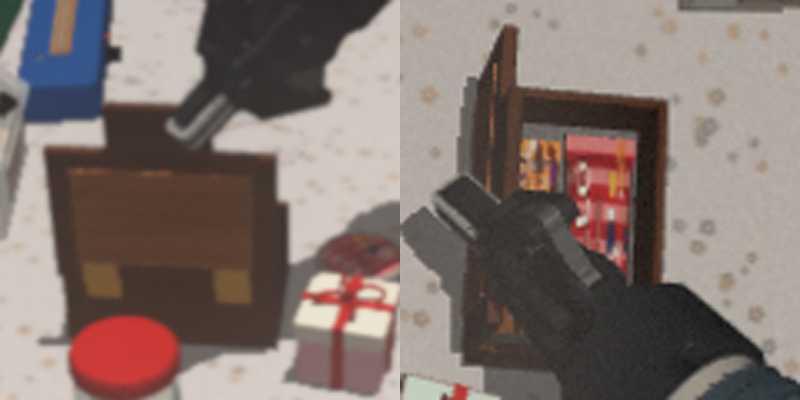

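>>> step_arm(
  increments=[
    [[0.001,0,-0.002,0],[0.001,0,-0.003,0],[0,-0.002,-0.003,0],[-0.001,-0.003,-0.002,0],[-0.002,-0.003,-0.001,0],[-0.002,-0.003,-0.001,0],[-0.002,-0.003,-0.001,0],[-0.002,-0.003,-0.001,0]],
  ],
)

```text
time_s: 21.3
position: [521.4, 29.7, 159.5]
eef_rot: [0.909, -0.07, 0.269, 0.311]
force: [-0.1, 0.4, 0.9]
finger_gap: 0.2
```

```bash
python3 look.py 5
```

```text
21.3 q [-0.674  0.018 -0.982  0.231  0.971  0.452] pos [521.4  29.7 159.5] F [-0.06  0.42  0.86]
[[ 0.662 -0.602  0.446]
 [ 0.527  0.797  0.294]
 [-0.532  0.04   0.846]]
```

View pics/ab5.png

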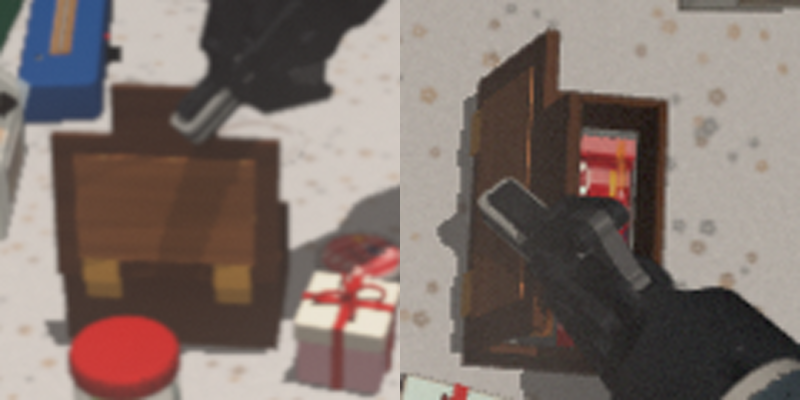

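The lid is following the finger: its far corner at top has moved from column 404.5 to 415, so it stands near 1.41 rad. I'll push it to about 1.28, then withdraw and go round under the tab straight away.

```bash
python3 - <<'E'
from plan import *
P,M=st(False);t=M[:,0]
TCP=P+np.array([0,-17,0])
goal=np.array([486,-87,117])+38*t
ret=-56*t; a=TCP+ret; print(a,goal)
mid=np.array([a[0],a[1]-72,a[2]-12])
plan([(*(ret*k),0) for k in (.2,.4,.4)]+[(*((mid-a)*k),0) for k in (.3,.4,.3)]+[(*((goal-mid)*k),0) for k in (.15,.25,.25,.2,.15)])
E
```

```text
[484.79215984 -17.22585745 189.68854639] [511.19852001 -66.99904463  96.77634124]
[[[-0.0112, -0.0, 0.0, 0.0], [-0.0224, -0.0, 0.0, 0.0], [-0.0224, -0.0, 0.0, 0.0], [-0.0095, -0.0174, -0.0094, 0.0], [-0.0126, -0.0232, -0.0125, 0.0], [-0.0095, -0.0174, -0.0094, 0.0], [0.0108, -0.0002, -0.0075, 0.0], [0.0181, -0.0003, -0.0125, 0.0], [0.0181, -0.0003, -0.0125, 0.0], [0.0145, -0.0003, -0.01, 0.0], [0.0108, -0.0002, -0.0075, 0.0]]]
```

>>> step_arm(
  increments=[
    [[-0.002,-0.003,-0.001,0],[-0.002,-0.004,-0.001,0],[-0.003,-0.004,-0.002,0],[-0.002,-0.003,-0.001,0]],
  ],
)

```text
time_s: 21.8
position: [522.3, 11.9, 160.1]
eef_rot: [0.909, -0.071, 0.268, 0.31]
force: [0.1, -0.1, 0.4]
finger_gap: 0.1
```

```bash
python3 look.py 6
```

```text
21.8 q [-0.715  0.044 -0.944  0.298  0.983  0.383] pos [522.3  11.9 160.1] F [ 0.1  -0.09  0.37]
[[ 0.663 -0.602  0.444]
 [ 0.527  0.797  0.295]
 [-0.532  0.038  0.846]]
```

View pics/ab6.png

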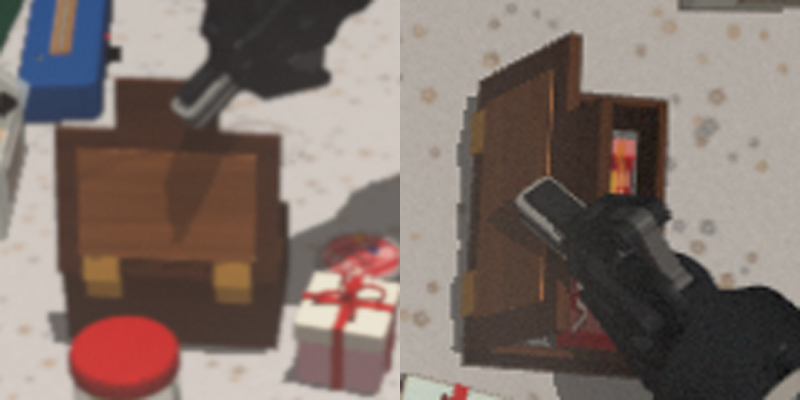

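The far lid corner is now at top (424,160), about 1.27 rad, past the balance point. Withdrawing and going round below now.

>>> step_arm(
  increments=[
    [[-0.011,0,0,0],[-0.022,0,0,0],[-0.022,0,0,0],[-0.01,-0.017,-0.009,0],[-0.013,-0.023,-0.013,0],[-0.009,-0.017,-0.009,0],[0.01,0,-0.007,0]],
  ],
)

```text
time_s: 22.6
position: [490.1, -89.3, 167.3]
eef_rot: [0.91, -0.072, 0.268, 0.309]
force: [-0.3, -0.1, -0.7]
finger_gap: 0.0
```

```bash
python3 look.py 7
```

```text
22.6 q [-0.975  0.189 -0.727  0.766  1.006 -0.09 ] pos [490.1 -89.3 167.3] F [-0.28 -0.13 -0.68]
[[ 0.666 -0.6    0.444]
 [ 0.523  0.799  0.296]
 [-0.532  0.035  0.846]]
```

View pics/ab7.png

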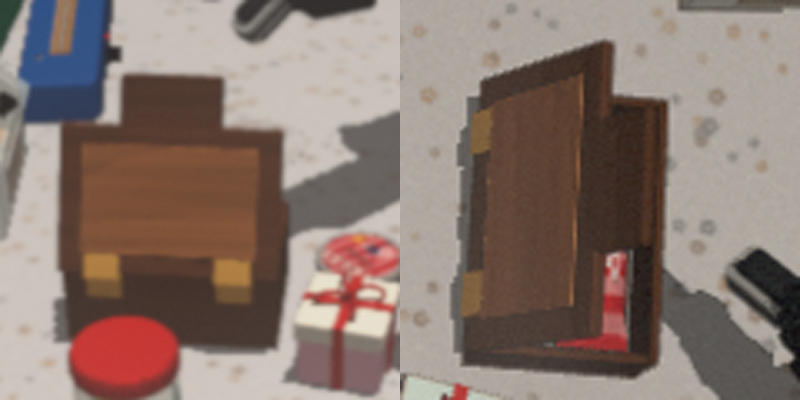

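>>> step_arm(
  increments=[
    [[0.012,0,-0.008,0],[0.017,0.001,-0.012,0],[0.017,0.001,-0.012,0],[0.011,0.001,-0.008,0],[0.006,0,-0.004,0]],
  ],
)

```text
time_s: 23.2
position: [508.2, -60.3, 95.4]
eef_rot: [0.909, -0.07, 0.269, 0.311]
force: [-0.4, -0.6, -1.0]
finger_gap: 0.5
```

```bash
python3 look.py 8; python3 - <<'E'
from h import *
u=np.array([.0712,.9975,0]);w=np.array([.9975,-.0712,0]);H=np.array([514.3,-1.4,60])
for th in np.arange(1.3,.39,-.1):
    Q=H-u*100*np.cos(th)+np.array([0,0,100*np.sin(th)])
    print(th.round(2),"far plate under corner top",np.round(proj("top",Q+76*w),1),"side",np.round(proj("side",Q+76*w),1))
E
```

```text
23.2 q [-0.888  0.283 -0.865  0.409  1.01   0.064] pos [508.2 -60.3  95.4] F [-0.44 -0.6  -0.98]
[[ 0.662 -0.604  0.445]
 [ 0.528  0.796  0.294]
 [-0.532  0.04   0.846]]
1.3 far plate under corner top [421.  159.8] side [263.1 145.4]
1.2 far plate under corner top [426.2 160.8] side [264.3 144.3]
1.1 far plate under corner top [431.1 162. ] side [265.5 143.8]
1.0 far plate under corner top [435.5 163.4] side [266.6 143.8]
0.9 far plate under corner top [439.5 164.8] side [267.7 144.4]
0.8 far plate under corner top [442.9 166.3] side [268.7 145.4]
0.7 far plate under corner top [445.9 167.9] side [269.7 146.9]
0.6 far plate under corner top [448.2 169.5] side [270.6 148.8]
0.5 far plate under corner top [449.9 171.2] side [271.5 151.1]
0.4 far plate under corner top [451.1 172.9] side [272.3 153.8]
```

View pics/ab8.png

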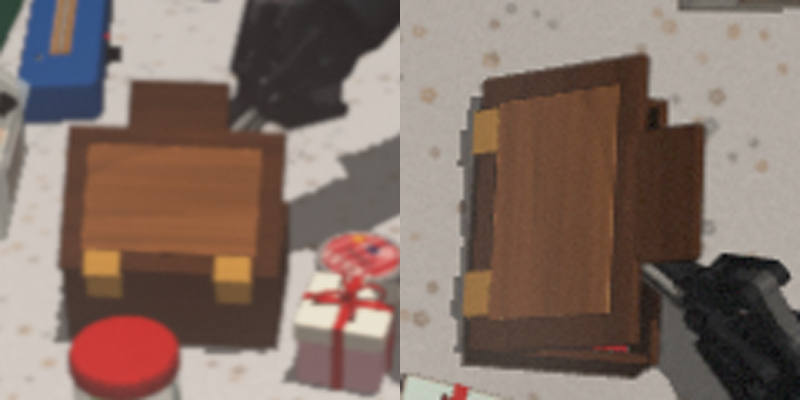

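The lid's far corner at top (444.4,167) gives about 0.75 rad, and the finger is under the tab's near corner. I'll hold still and check that the lid rests on the finger.

>>> step_arm(
  increments=[
    [[0,0,0,0],[0,0,0,0],[0,0,0,0]],
  ],
)

```text
time_s: 23.6
position: [509.1, -62.5, 96.5]
eef_rot: [0.909, -0.071, 0.268, 0.31]
force: [-0.6, -0.4, -0.3]
finger_gap: -0.4
```

```bash
python3 look.py 9; python3 - <<'E'
import cv2
b=cv2.imread("pics/T9.png")[155:265,425:485];a=cv2.imread("pics/S9.png")[110:170,270:350]
cv2.imwrite("pics/z9.png",cv2.hconcat([cv2.resize(b,(320,590),interpolation=2),cv2.copyMakeBorder(cv2.resize(a,(480,360),interpolation=2),0,230,0,0,0)]))
E
```

```text
23.6 q [-0.89   0.282 -0.862  0.411  1.01   0.063] pos [509.1 -62.5  96.5] F [-0.63 -0.4  -0.33]
[[ 0.663 -0.602  0.444]
 [ 0.526  0.797  0.295]
 [-0.532  0.038  0.846]]
```

View pics/z9.png

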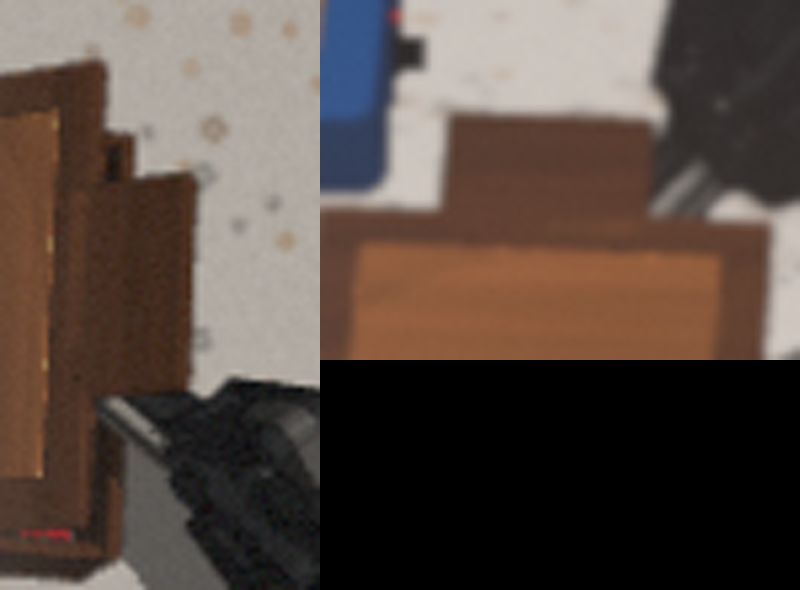

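The lid's far corner has stayed at about (444.7,166.6), still about 0.75 rad, so it is caught and resting on the finger. I'll hold for another 0.8 s and then lower it slowly along the arc.

>>> step_arm(
  increments=[
    [[0,0,0,0],[0,0,0,0],[0,0,0,0],[0,0,0,0],[0,0,0,0],[0,0,0,0],[0,0,0,0],[0,0,0,0]],
  ],
)

```text
time_s: 24.5
position: [509.0, -62.1, 96.1]
eef_rot: [0.909, -0.071, 0.268, 0.311]
force: [0.4, -1.2, -0.5]
finger_gap: 0.0
```

```bash
python3 look.py 10; python3 - <<'E'
from plan import *
P,M=st(False);t=M[:,0];tip=P-38*t;print(tip)
w=[(484.5,-100,103),(484,-113,80)]
cur=tip;rows=[]
for g,n in zip(w,(10,10)):
    g=np.array(g);rows+=[(*((g-cur)/n),0)]; cur=g
plan(rows)
E
```

```text
24.5 q [-0.89   0.283 -0.862  0.41   1.01   0.064] pos [509.  -62.1  96.1] F [ 0.37 -1.18 -0.47]
[[ 0.663 -0.603  0.444]
 [ 0.527  0.797  0.295]
 [-0.532  0.039  0.846]]
[483.74501139 -82.15489507 116.2768538 ]
[[[-0.0002, -0.0015, -0.0016, 0.0], [0.0005, -0.0011, -0.0024, 0.0]]]
```

View pics/ab10.png

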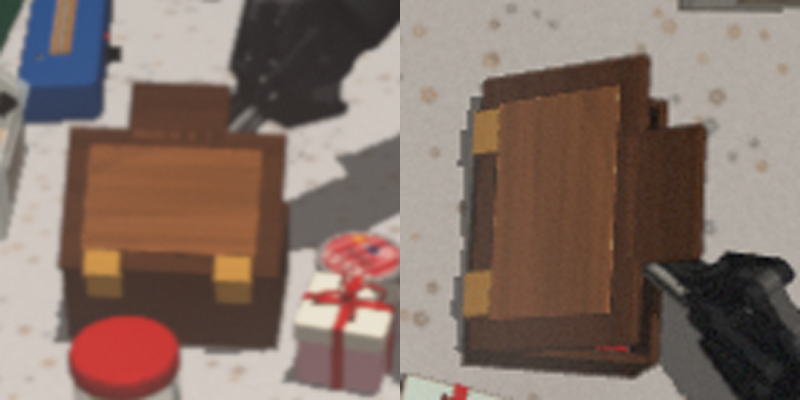

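>>> step_arm(
  increments=[
    [[0,-0.001,-0.001,0],[0,-0.0015,-0.0016,0],[0,-0.0015,-0.0016,0],[0,-0.0015,-0.0016,0],[0,-0.0015,-0.0016,0],[0,-0.0015,-0.0016,0],[0,-0.0015,-0.0016,0],[0,-0.0015,-0.0016,0],[0,-0.0015,-0.0016,0],[0,-0.0015,-0.0016,0]],
  ],
)

```text
time_s: 25.6
position: [510.8, -78.3, 82.3]
eef_rot: [0.909, -0.07, 0.269, 0.311]
force: [0.1, 0.3, -1.8]
finger_gap: 0.2
```

```bash
python3 look.py 11
```

```text
25.6 q [-0.913  0.337 -0.834  0.422  1.01   0.02 ] pos [510.8 -78.3  82.3] F [ 0.11  0.35 -1.8 ]
[[ 0.663 -0.603  0.444]
 [ 0.527  0.797  0.295]
 [-0.532  0.039  0.846]]
```

View pics/ab11.png

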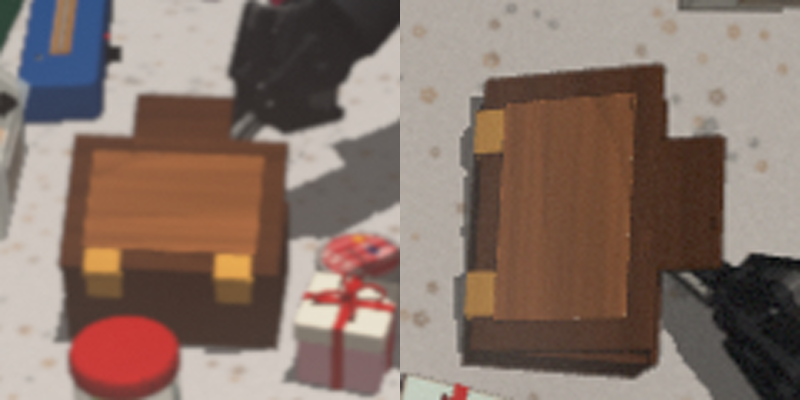

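>>> step_arm(
  increments=[
    [[0.0003,-0.0012,-0.0024,0],[0.0003,-0.0012,-0.0024,0],[0.0003,-0.0012,-0.0024,0],[0.0003,-0.0012,-0.0024,0],[0.0003,-0.0012,-0.0024,0],[0.0003,-0.0012,-0.0024,0],[0.0003,-0.0012,-0.0024,0],[0.0003,-0.0012,-0.0024,0],[0.0003,-0.0012,-0.0024,0],[0.0003,-0.0012,-0.0024,0]],
  ],
)

```text
time_s: 26.7
position: [509.3, -93.3, 59.9]
eef_rot: [0.909, -0.07, 0.268, 0.311]
force: [-0.7, -0.7, -0.8]
finger_gap: 0.3
```

```bash
python3 look.py 12;python3 - <<'E'
from plan import *
P,M=st(False);t=M[:,0];tip=P-38*t;print(tip)
rows=[];cur=tip
for g,n in (((484,-122,55),12),((483.5,-126,34),10)):
    g=np.array(g);rows+=[(*((g-cur)/n),0)]; cur=g
plan(rows)
E
```

```text
26.7 q [-0.94   0.406 -0.815  0.414  1.009 -0.03 ] pos [509.3 -93.3  59.9] F [-0.68 -0.66 -0.75]
[[ 0.663 -0.603  0.444]
 [ 0.527  0.797  0.295]
 [-0.532  0.039  0.846]]
[ 484.09951646 -113.45550964   79.9902151 ]
[[[0.0007, -0.0006, -0.002, 0.0], [0.0009, -0.0004, -0.0019, 0.0]]]
```

View pics/ab12.png

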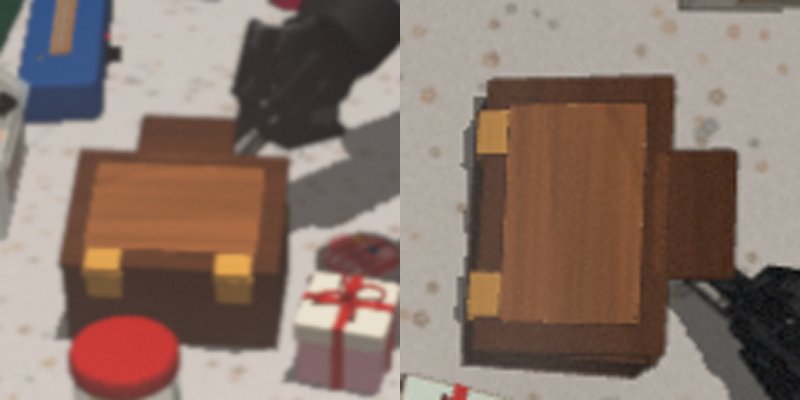

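>>> step_arm(
  increments=[
    [[0.0007,-0.0006,-0.002,0],[0.0007,-0.0006,-0.002,0],[0.0007,-0.0006,-0.002,0],[0.0007,-0.0006,-0.002,0],[0.0007,-0.0006,-0.002,0],[0.0007,-0.0006,-0.002,0],[0.0007,-0.0006,-0.002,0],[0.0007,-0.0006,-0.002,0],[0.0007,-0.0006,-0.002,0],[0.0007,-0.0006,-0.002,0],[0.0007,-0.0006,-0.002,0],[0.0007,-0.0006,-0.002,0]],
  ],
)

```text
time_s: 28.0
position: [508.6, -101.7, 34.9]
eef_rot: [0.909, -0.07, 0.268, 0.311]
force: [-0.4, 0.6, -0.3]
finger_gap: 0.2
```

```bash
python3 look.py 13;python3 - <<'E'
from plan import *
P,M=st(False);t=M[:,0];tip=P-38*t;print(tip)
plan([(*((np.array((483.5,-126,26))-tip)/18),0)])
E
```

```text
28.0 q [-0.954  0.47  -0.811  0.376  1.008 -0.056] pos [ 508.6 -101.7   34.9] F [-0.43  0.64 -0.35]
[[ 0.663 -0.603  0.444]
 [ 0.527  0.797  0.295]
 [-0.532  0.039  0.846]]
[ 483.29606872 -121.6687132    54.97382224]
[[[0.0007, -0.0003, -0.0014, 0.0]]]
```

View pics/ab13.png

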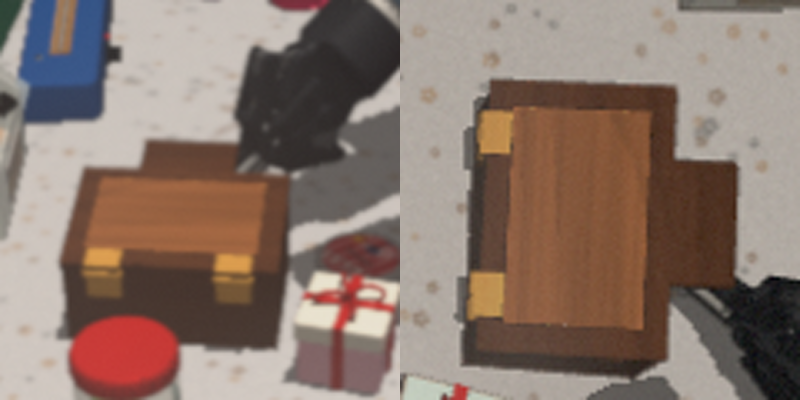

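>>> step_arm(
  increments=[
    [[0.0007,-0.0003,-0.0014,0],[0.0007,-0.0003,-0.0014,0],[0.0007,-0.0003,-0.0014,0],[0.0007,-0.0003,-0.0014,0],[0.0007,-0.0003,-0.0014,0],[0.0007,-0.0003,-0.0014,0],[0.0007,-0.0003,-0.0014,0],[0.0007,-0.0003,-0.0014,0],[0.0007,-0.0003,-0.0014,0],[0.0007,-0.0003,-0.0014,0],[0.0007,-0.0003,-0.0014,0],[0.0007,-0.0003,-0.0014,0]],
  ],
)

```text
time_s: 29.3
position: [508.9, -105.1, 16.1]
eef_rot: [0.909, -0.07, 0.268, 0.311]
force: [0.3, 0.2, -0.8]
finger_gap: 0.0
```

```bash
python3 look.py 14
```

```text
29.3 q [-0.958  0.516 -0.812  0.335  1.007 -0.064] pos [ 508.9 -105.1   16.1] F [ 0.31  0.2  -0.84]
[[ 0.663 -0.603  0.444]
 [ 0.527  0.797  0.295]
 [-0.532  0.039  0.846]]
```

View pics/ab14.png

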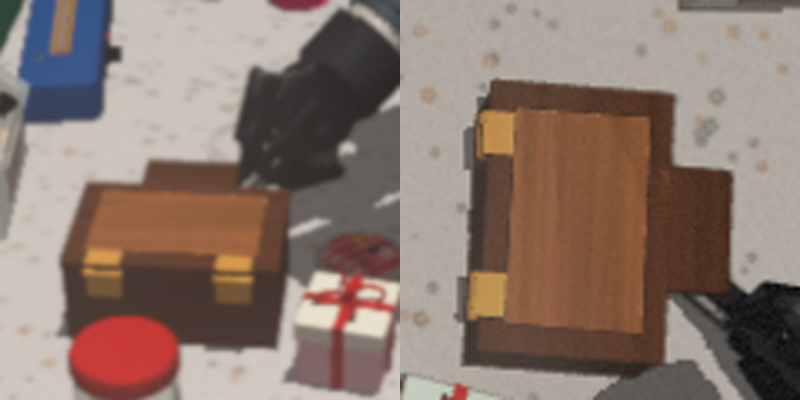

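>>> step_arm(
  increments=[
    [[0.0005,0,-0.0009,0],[0.0005,0,-0.0009,0],[0.0005,0,-0.0009,0],[0.0005,0,-0.0009,0],[0.0005,0,-0.0009,0],[0.0005,0,-0.0009,0],[0.0005,0,-0.0009,0],[0.0005,0,-0.0009,0],[0.0005,0,-0.0009,0],[0.0005,0,-0.0009,0]],
  ],
)

```text
time_s: 30.4
position: [508.2, -105.1, 5.9]
eef_rot: [0.909, -0.07, 0.268, 0.311]
force: [-0.8, -1.2, -0.2]
finger_gap: 0.1
```

```bash
python3 look.py 15; python3 - <<'E'
from h import *
u=np.array([.0712,.9975,0]);w=np.array([.9975,-.0712,0]);H=np.array([514.3,-1.4,60])
for th in (0,.05,.1):
  n=np.array([*(u[:2]*np.sin(th)),np.cos(th)])
  e=lambda s,k:H-u*s*np.cos(th)+np.array([0,0,s*np.sin(th)])+8*n+k*w
  f=lambda n_,P:tuple(np.round((np.array(proj(n_,P))-((245,100) if n_=="side" else (370,150)))*((400/140) if n_=="side" else (400/120))+(0 if n_=="side" else np.array([400,0]))).astype(int))
  print(th,"tab top corner far side",f("side",e(135,35)),"plate far",f("side",e(100,76)),"top: ",f("top",e(135,35)),f("top",e(100,76)))
E
```

```text
30.4 q [-0.959  0.539 -0.817  0.309  1.007 -0.067] pos [ 508.2 -105.1    5.9] F [-0.79 -1.23 -0.17]
[[ 0.663 -0.603  0.444]
 [ 0.527  0.797  0.295]
 [-0.532  0.039  0.846]]
0 tab top corner far side (np.int64(146), np.int64(162)) plate far (np.int64(83), np.int64(185)) top:  (np.int64(731), np.int64(171)) (np.int64(671), np.int64(93))
0.05 tab top corner far side (np.int64(145), np.int64(155)) plate far (np.int64(83), np.int64(179)) top:  (np.int64(733), np.int64(168)) (np.int64(672), np.int64(91))
0.1 tab top corner far side (np.int64(145), np.int64(148)) plate far (np.int64(82), np.int64(174)) top:  (np.int64(735), np.int64(165)) (np.int64(673), np.int64(88))
```

View pics/ab15.png

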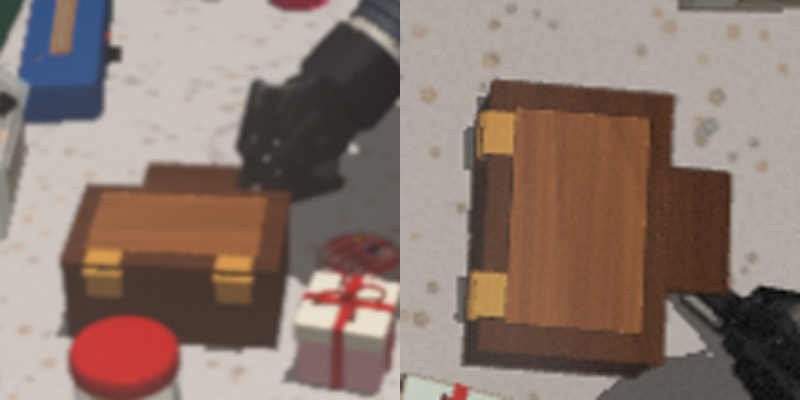

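The tab's far corner at side crop (147,164) matches the shut position (146,162). Now the finger goes away to the right, low, and then up.

>>> step_arm(
  increments=[
    [[-0.002,-0.003,-0.001,0],[-0.004,-0.006,-0.002,0],[-0.006,-0.01,-0.004,0],[-0.01,-0.016,-0.006,0],[-0.01,-0.016,-0.006,0],[-0.01,-0.016,-0.006,0],[-0.01,-0.01,0.003,0],[-0.014,0,0.016,0],[-0.014,0,0.02,0],[-0.012,0,0.016,0],[-0.006,0,0.008,0],[0,0,0,0]],
  ],
)

```text
time_s: 31.7
position: [506.9, -208.3, 88.3]
eef_rot: [0.909, -0.072, 0.268, 0.31]
force: [-0.3, -0.2, -0.3]
finger_gap: -0.2
```

```bash
python3 look.py 16; python3 - <<'E'
import cv2
a=cv2.imread("pics/S16.png")[80:300,200:440];b=cv2.imread("pics/T16.png")[120:330,300:520]
cv2.imwrite("pics/f16.png",cv2.hconcat([cv2.resize(a,(400,400)),cv2.resize(b,(400,400))]))
E
```

```text
31.7 q [-1.086  0.521 -0.491  0.843  0.983 -0.294] pos [ 506.9 -208.3   88.3] F [-0.35 -0.2  -0.29]
[[ 0.664 -0.602  0.443]
 [ 0.525  0.798  0.297]
 [-0.532  0.036  0.846]]
```

View pics/ab16.png

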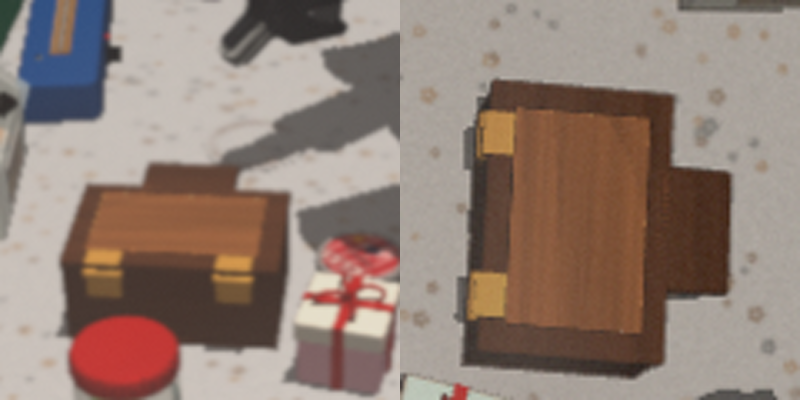

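View pics/f16.png

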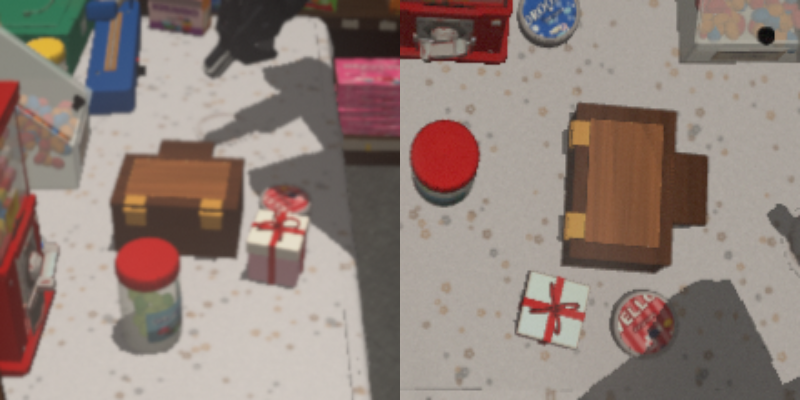

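The lid is flat and the finger is clear. The bystanders are where they started: gift at top (384,283), tin (434,290), tub (324,202). Handing in.

```bash
python3 - <<'E'
from rig import workorder
print(workorder.close_job())
E
```

```text
the job is handed in; nothing more can be done
None
```

The lid is shut and the job is handed in at 31.8 s of the 51 s allowed.

**What I did**
- I tipped the lid from about 1.59 to 1.27 rad with the closed fingertip behind the tab's near edge.
- I went round and caught it from below at about 0.75 rad, then held it there for about 1.3 s.
- I lowered it over about 6 s until it was shut, then took the finger away to the right and up.

**Last checks**
- **Lid:** the tab corner in the side view matches the shut position to within about 2 px, and it did not move after the finger left.
- **Bystanders:** the tub, gift box and tin are at their starting pixels to within about 1 px.
- **Touching:** the arm was clear of everything, with the force reading about zero. Readings taken while handling the lid were 2 N or less.

**What disagreed or went less cleanly**
- **Fingertip position:** the cameras put the real fingertip about 38 mm behind the reported TCP, so I allowed for that.
- **Tool tilt:** the moves only turn the tool about its own axis. I tilted the finger by driving the arm against its joint limits in free air, high up. That took about half the time used.
- **Force peak:** one fast free-air move there read about 97 N at the wrist, under the 120 N limit. The next readings were near zero and both pictures showed nothing touched, so I take it as the arm's own stopping jerk. After that I ramped the moves.

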